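Load keyed inserts into a nest fixture, close the keeper and lock it

TASK

Turn the brass clamp nut of the nest fixture anticlockwise by hand to its open stop to draw the keeper bar clear of the pockets, then fit the keyed inserts standing on the bench, one to a pocket, working each about until its key drops into the slot and it sits fully home. Turn the clamp nut clockwise to its stop so that the keeper closes over them, tighten the lock screw clockwise to its stop with the T-key, and stand the T-key back upright in its tray. Leave the other things on the bench alone.

Things in the scene. Friction and masses are not known exactly. Their poses are not given: they have to be found in the camera images.
- fixture: Nest fixture, fixed: aluminium block 160 (x) x 216 (y) x 22 mm high, flat top. Origin: centre of its underside. Three keyed pockets in a row at x = -36 mm (y = 72, 0, -72). At x = +46 mm stand the brass clamp nut (y = -55) and the lock screw in a blue well (y = +55). The yellow keeper bar lies along y between pockets and nut.
- keeper_edge (a point): Middle of the lower front edge of the yellow keeper bar (188 mm along y, 6 mm thick, 2 mm above the block's top). Nut open: 25 mm from the line of pocket centres; nut closed: 15 mm, over the rims of seated inserts, and no insert can go in. An insert standing more than 2 mm proud blocks it.
- pocket_0: Pocket in the block, z up. Origin: centre of its floor, 16 mm below the block's top. Round, 44 mm diameter, with a key slot 13 mm wide along its own +x, out to 30 mm from the centre, the full 16 mm deep (yellow patch on its floor). Any insert fits any pocket, 2 mm loose all round, about 5 degrees in yaw.
- pocket_1: Pocket in the block, z up. Origin: centre of its floor, 16 mm below the block's top. Round, 44 mm diameter, with a key slot 13 mm wide along its own +x, out to 30 mm from the centre, the full 16 mm deep (yellow patch on its floor). Any insert fits any pocket, 2 mm loose all round, about 5 degrees in yaw.
- pocket_2: Pocket in the block, z up. Origin: centre of its floor, 16 mm below the block's top. Round, 44 mm diameter, with a key slot 13 mm wide along its own +x, out to 30 mm from the centre, the full 16 mm deep (yellow patch on its floor). Any insert fits any pocket, 2 mm loose all round, about 5 degrees in yaw.
- insert_0: Keyed insert (2 or 3 are there), 0.16 kg, origin under its centre. Steel disc 40 mm diameter, 16 mm high, foot bevelled to 34 mm; yellow key 9 mm wide along +x, out to 27 mm from the axis, 5 to 16 mm high, so at a wrong yaw only the lowest 5 mm enter. Grip the round black knob, 22 mm diameter, 16 to 50 mm high. Home: origin on the pocket floor, disc flush; key out of its slot: 11 mm above.
- insert_1: Keyed insert (2 or 3 are there), 0.16 kg, origin under its centre. Steel disc 40 mm diameter, 16 mm high, foot bevelled to 34 mm; yellow key 9 mm wide along +x, out to 27 mm from the axis, 5 to 16 mm high, so at a wrong yaw only the lowest 5 mm enter. Grip the round black knob, 22 mm diameter, 16 to 50 mm high. Home: origin on the pocket floor, disc flush; key out of its slot: 11 mm above.
- insert_2: Keyed insert (2 or 3 are there), 0.16 kg, origin under its centre. Steel disc 40 mm diameter, 16 mm high, foot bevelled to 34 mm; yellow key 9 mm wide along +x, out to 27 mm from the axis, 5 to 16 mm high, so at a wrong yaw only the lowest 5 mm enter. Grip the round black knob, 22 mm diameter, 16 to 50 mm high. Home: origin on the pocket floor, disc flush; key out of its slot: 11 mm above.
- clamp_nut (a joint): Angle of the captive brass nut, rad: 0 at the open stop, 3.0 at the closed stop with the keeper over the pockets; grows clockwise seen from above; light friction (0.06 N m), stays where left, does not rise or sink. It takes two or more grasps each way.
- clamp_nut_top (a point): Top of the clamp nut's brass hexagon, on its axis, 52 mm above the bench. Hexagon 30 mm across flats, 18 mm high below this point, above a 38 mm washer; a 12 mm stud stands 4 mm above it. The point's x axis turns with the nut and is square to a pair of flats (red mark); the next pairs are 60 degrees on.
- lock_screw (a joint): Angle of the lock screw, rad: 0 loose, 1.1 at its stop, tight; grows clockwise seen from above; friction 0.10 N m, stays where left. It can be turned only with the T-key.
- lock_screw_top (a point): Centre of the top of the lock screw's square head, 36 mm above the bench. Head 13.5 mm square, 14 mm high, the upper 5 mm tapering to 6.5 mm, standing on the block's top in a round blue well of 38 mm bore whose rim is 2 mm above the head. The point's x axis turns with the head and is square to one of its sides.
- t_key: T-key, 0.16 kg, upright in its tray. Origin: centre of its underside. Red cross bar 80 mm along x, 13 mm thick (y), 49 to 64 mm high, to be pinched from above. Below a 16 mm stem, a foot 31 mm across and 24 mm high, with a socket 16.5 mm square (sides along x, y), 16 mm deep, open below. Home on the lock screw its origin is on the block's top; about 0.26 rad play either way.
- key_tray: Grey open tray for the T-key, fixed: 90 (x) x 110 (y) mm, 12 mm high, walls and floor 4 mm thick. Origin: centre of its underside.
- toggle_fixture: Obstacle, fixed: steel toggle clamp on a plate between the inserts and the fixture, 130 (x) x 80 (y) mm, its red handle reaching 144 mm high. Origin: centre of its underside.
- marker_red: Bystander: red marker lying on the bench, 131 mm along y, 14 mm thick. Origin: centre of its underside.
- hex_key: Bystander: hex key with red grip lying on the bench, 94 mm along y, 33 mm wide, 12 mm high. Origin: centre of its underside.
There are look-alikes about, which are no part of the job. What is shaped like the insert_1 but brown is not meant.

How it is judged:
By the outcome, as a careful person would: the job done as asked, in the order asked, and still so for the second after the job is handed in, with the robot touching nothing.
Of insert_0, insert_1, insert_2 only 2 to 3 are there at a start; the rules pass over those that are not, and their reading is None.
At some moment in a run one of insert_0, insert_1, insert_2 may be knocked a few centimetres aside while the robot is not near it.
It also fails if it takes over 210 s, if anything falls off the work surface, if the arm or the gripper's body presses on something with over 40 N, if the wrist force passes 120 N, or if a joint passes its speed limit or range.

ROBOT

A 7-joint arm with a two-finger parallel gripper is mounted at the origin on a cart in front of the work surface, level with it; the furniture and walls round the work are solid. World frame = base frame: x ahead of the robot, y to its left, z up, the work surface at z = 0. Lengths are in m, angles in rad, forces in N, time in s.
With the tool pointing down it reaches from about 0.4 to 0.875 m from the base axis. Payload 19.3 kg.
Tool frame: the origin (TCP) lies between the finger pads; the fingertips stand 19 mm ahead of it and the grasp point (between the pads) is the TCP; z points along the fingers, y is the direction in which the jaws open and shut (so a half turn about z gives the same grasp; the last joint's range is limited). The gripper opens to 85 mm and grips with 20 to 120 N. Pads are 22 mm wide; open, the fingers measure 114 mm over their backs; the gripper's body (76 mm by 85 mm) begins 54 mm behind the grasp point. The pads swing forward as they close: fully open they stand 13 mm farther back than shut.
Start: joints at [-1.365, 0.521, -0.036, 1.599, 0.021, 1.021, -0.113], TCP at [0.17, 0.601, 0.25] pointing down, gripper open.
Joint ranges: [-2.91, 2.91], [-0.3, 2.13], [-1.5, 1.42], [0.17, 2.43], [-1.26, 4.41], [0.16, 1.93], [-2.52, 2.52]. Speed limits (rad/s): [1.89, 1.89, 2.39, 2.39, 3.01, 3.01, 3.01].

INTERFACE

Orientations are given as [roll, pitch, yaw] about the fixed x, y, z axes, in that order (R = Rz(yaw) Ry(pitch) Rx(roll)).
In Python, from workcell import status, imaging, bot gives the robot as it stands.
- The arm moves only by the shell command python3 -m handwheel 'ROWS' [FORCE]. ROWS is JSON, a list of rows, each an object with "offset": the shift along the tool's x, y, z in mm, a list of three; "rot": the turn, a rotation vector about the tool's x, y, z in degrees, a list of three; "claw": the opening, from -1 (shut) to 1 (fully open). A call has 1 to 12 rows; each row shifts and turns the commanded pose from where the row before left it, along the tool's axes as they then stand; what a row does not reach is not made up. A row lasts 1/10 s, in which the tool goes at most 50 mm and 8.59 degrees, less where a joint would pass 70% of its speed; a pose out of reach is approached as far as the arm can. A call is refused whole if a number of a shift passes 50 or a number of a turn 8.59, either way. A call with a gripper value outside its range is refused whole. The fingers move at their own pace and stop on an object; FORCE is the grip in N (left out, the last holds). Time passes only in rows, so rows that do not move let the fingers close. It gives the time, the measured TCP pose, the force and the opening at its end, in the units of the state.
- status.observe(): the state, without advancing time (a new reading comes with each control period).
- imaging.grab_frame(name): name is "scene" or "side" or "wrist"; returns a dict with "color" (480x640x3 uint8, red, green, blue), "range_z" (480x640 float32, m along the optical axis (not along the pixel's ray), 0 where there is no reading), "fx", "fy", "cx", "cy" (pixels), "camera_from_world" (4x4, takes a point from world to camera coordinates). Camera axes: x right, y down, z forward; pixel columns grow to the right and rows downward; lengths in m; the calibration is good to about 2 mm. A picture is of the moment at which its call begins.
- bot.job_done(): hands the job in, once; it reports no verdict.
Trained networks look in the newest picture that a camera, given by its name, has taken for a name from the list of things; names that differ only in an ending like _2 or _b are one class to them, and where a whole thing is asked for, a point or a joint stands for the part that bears it (a point fixed in the world has none). Each returns a list of dicts, best first, with "conf" (0 to 1); they miss things now and then, are a little off and sometimes report something else, mostly with a low value. They report only what shows in the picture. A call takes as long as a camera call. They do not tell look-alikes from the thing itself.
- imaging.regions_of(thing, camera): "region" (480x640 bool, what is visible of it) and "box" ([centre column, centre row, width, height] in pixels, round what is visible of it).
- imaging.mark_of(thing, camera): "uv" ([column, row] in pixels: a listed point, or the origin of a listed thing).
The state is a dict: "clock": time; "qpos": joint angles; "qd": joint speeds; "joint_efforts": joint torques, N m; "position": TCP position; "tool_rot": TCP orientation; "force": force on the tool from outside, world axes, zero at the start; "moment": the same for the moment, N m; "grip_width": finger opening in m.
Only numpy, scipy, OpenCV 4.12 (cv2) and the standard library are available. Lean on these libraries where they do the work, as an engineer would, in place of code of your own. Each camera call takes 0.05 s, during which the arm holds its last target.

## Working session

There is one attempt and no reset: what is moved stays moved. The work goes in short steps, Python scripts to look and compute and a shell command to move; the robot and the scene stay as the last step left them, time stands still between calls to the robot, and variables do not carry over. Pictures are saved under pics/ and viewed, and the job is handed in when it is done.

```bash
ls; mkdir -p pics; python3 - <<'E'
from workcell import status, imaging, bot
import cv2
s=status.observe(); print({k:(v if not hasattr(v,'round') else v) for k,v in s.items()})
for n in ["scene","side","wrist"]:
    f=imaging.grab_frame(n); cv2.imwrite(f"pics/a_{n}.png",f["color"][:,:,::-1]); print(n,f["fx"],f["cx"],f["cy"]);print(f["camera_from_world"])
E
```

```text
pics
{'clock': 0.0, 'qpos': array([-1.36520615,  0.52201925, -0.03632277,  1.59998809,  0.02116093,
        1.02107841, -0.11278978]), 'qd': array([-0.00029339,  0.00178823, -0.00029191, -0.00169428, -0.00029894,
        0.00146731, -0.00042396]), 'joint_efforts': array([ 1.02288239e-03, -9.27113271e+01,  1.98077068e+00, -3.69916248e+01,
        1.79238390e-02,  8.47980904e-03, -5.36359096e-06]), 'position': array([0.17013505, 0.60108227, 0.24972962]), 'tool_rot': array([-3.14048369e+00,  4.71358537e-05,  2.86577794e+00]), 'force': array([ 0.11769443, -0.01384676,  0.06005084]), 'moment': array([-0.04072092, -0.02715176,  0.01489342]), 'grip_width': 0.0858545559695911}
scene 580.766615459498 312.09528144288464 242.09787207489364
[[ 0.4297439  -0.90294942  0.00158541 -0.16959184]
 [-0.63499521 -0.30346287 -0.71041634  0.40260091]
 [ 0.64195114  0.30429036 -0.70377987  1.1085254 ]
 [ 0.          0.          0.          1.        ]]
side 521.8875749061384 319.9439831751749 234.86937917995448
[[-0.99895566 -0.04200745  0.01797096  0.51079895]
 [-0.03481712  0.44518348 -0.89476223  0.01984531]
 [ 0.02958631 -0.89445349 -0.44618113  1.18921284]
 [ 0.          0.          0.          1.        ]]
wrist 395.12926747153716 322.7456303878134 243.29195754373154
[[ 2.72730787e-01  9.62089905e-01 -9.65182006e-04 -6.24966836e-01]
 [ 9.25768713e-01 -2.62161232e-01  2.72440411e-01 -3.61877969e-02]
 [ 2.61859136e-01 -7.51964231e-02 -9.62172173e-01  3.77963984e-01]
 [ 0.00000000e+00  0.00000000e+00  0.00000000e+00  1.00000000e+00]]
```

View pics/a_scene.png

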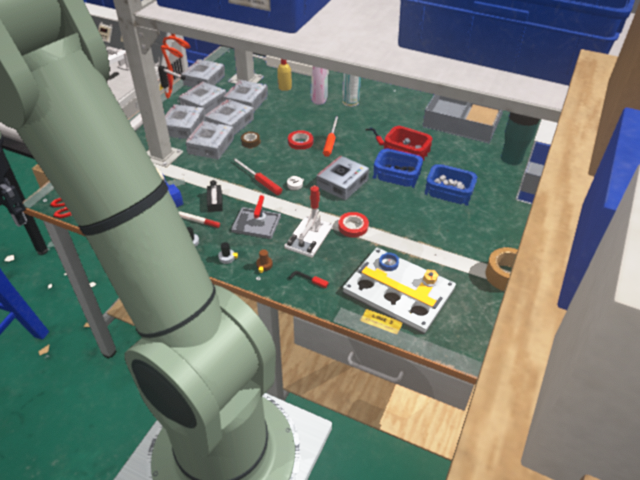

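View pics/a_side.png

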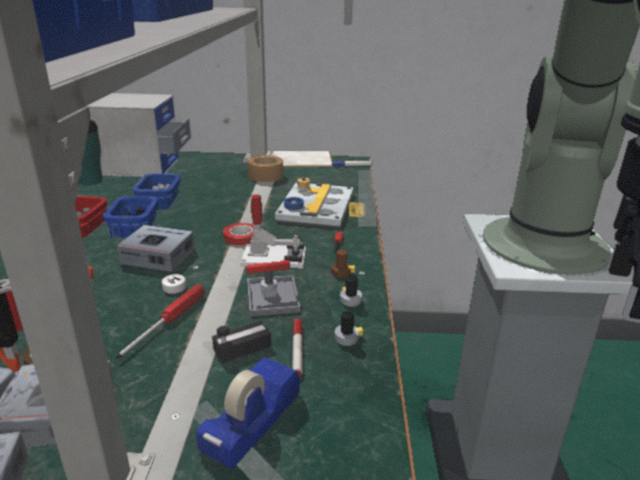

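View pics/a_wrist.png

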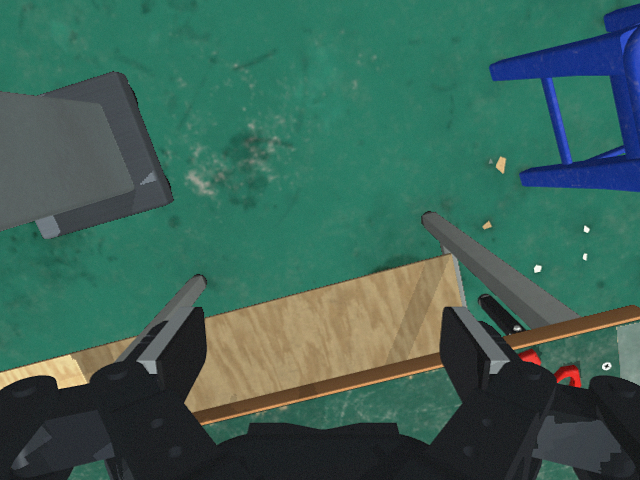

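```bash
cat > h.py <<'E'
import numpy as np, cv2, sys
from scipy.spatial.transform import Rotation as Rr
from workcell import status, imaging, bot
def cam(n):
    f=imaging.grab_frame(n); return f
def ray(f,u,v):
    T=np.linalg.inv(f["camera_from_world"]); d=np.array([(u-f["cx"])/f["fx"],(v-f["cy"])/f["fy"],1.0])
    return T[:3,3],T[:3,:3]@d
def onz(f,u,v,z):
    o,d=ray(f,u,v); return o+d*(z-o[2])/d[2]
def dep(f,u,v):
    o,d=ray(f,u,v); return o+d*f["range_z"][int(round(v)),int(round(u))]
def cloud(f,step=1):
    z=f["range_z"]; v,u=np.mgrid[0:480:step,0:640:step]; zz=z[::step,::step]
    P=np.stack([(u-f["cx"])/f["fx"]*zz,(v-f["cy"])/f["fy"]*zz,zz],-1)
    T=np.linalg.inv(f["camera_from_world"]); return P@T[:3,:3].T+T[:3,3]
def proj(f,p):
    T=f["camera_from_world"]; q=T[:3,:3]@np.asarray(p)+T[:3,3]
    return np.array([f["fx"]*q[0]/q[2]+f["cx"],f["fy"]*q[1]/q[2]+f["cy"]])
def st():
    s=status.observe(); R=Rr.from_euler('xyz',s["tool_rot"])
    print("t%.1f"%s["clock"],"pos",np.round(s["position"]*1000,1),"rpy",np.round(np.degrees(s["tool_rot"]),1),"F",np.round(s["force"],1),"M",np.round(s["moment"],2),"w%.4f"%s["grip_width"],"q",np.round(s["qpos"],2))
    return s,R
def to(x,y,z,yaw=None):
    """offset in tool axes (mm) and yaw turn needed; yaw deg = direction of jaw(y) axis"""
    s,R=st(); d=(np.array([x,y,z])-s["position"])*1000
    print("tool offset mm",np.round(R.inv().apply(d),1))
    if yaw is not None:
        X=R.apply([0,1,0]); c=np.degrees(np.arctan2(X[1],X[0])); e=(yaw-c+90)%180-90
        print("jaw yaw",round(c,1),"turn world z",round(e,1),"=> tool rz",round(-e,1))
    tilt=R.apply([0,0,1]); print("tool z",np.round(tilt,4))
def save(f,name,box=None,scale=1):
    im=f["color"][:,:,::-1]
    if box: u0,v0,u1,v1=box; im=im[v0:v1,u0:u1]
    im=cv2.resize(im,None,fx=scale,fy=scale,interpolation=cv2.INTER_CUBIC) if scale!=1 else im
    cv2.imwrite("pics/"+name,im)
E
python3 - <<'E'
from h import *
for n in ["scene","side"]:
    f=cam(n)
    for t in ["insert_0","t_key","key_tray","fixture","clamp_nut_top","lock_screw_top","keeper_edge","pocket_0","toggle_fixture","marker_red","hex_key"]:
        r=imaging.mark_of(t,n)
        z={"clamp_nut_top":.052,"lock_screw_top":.036,"keeper_edge":.024,"pocket_0":.006}.get(t,0)
        print(n,t,[(round(x["conf"],2),np.round(x["uv"]).tolist(),np.round(onz(f,*x["uv"],z)[:2],3).tolist()) for x in r[:5]])
    save(f,"b_%s.png"%n,(150,150,350,300) if n=="scene" else (200,150,400,390),4 if n=="scene" else 2.5)
    if n=="side": save(f,"b_side2.png",(260,160,380,240),6)
    else: save(f,"b_scene2.png",(330,230,470,340),5)
E
```

```text
scene insert_0 [(0.68, [266.0, 267.0], [0.462, 0.159]), (0.62, [226.0, 259.0], [0.44, 0.264]), (0.57, [193.0, 243.0], [0.452, 0.371])]
scene t_key [(0.81, [259.0, 220.0], [0.604, 0.259])]
scene key_tray [(0.33, [387.0, 262.0], [0.607, -0.107])]
scene fixture [(0.9, [397.0, 292.0], [0.525, -0.164]), (0.42, [389.0, 302.0], [0.486, -0.158])]
scene clamp_nut_top [(0.7, [429.0, 274.0], [0.566, -0.224])]
scene lock_screw_top [(0.57, [388.0, 261.0], [0.579, -0.119]), (0.48, [308.0, 279.0], [0.44, 0.031])]
scene keeper_edge [(0.86, [396.0, 288.0], [0.514, -0.163])]
scene pocket_0 [(0.69, [362.0, 287.0], [0.497, -0.084]), (0.57, [390.0, 300.0], [0.488, -0.159]), (0.43, [417.0, 310.0], [0.486, -0.226]), (0.39, [228.0, 259.0], [0.438, 0.254])]
scene toggle_fixture []
scene marker_red [(0.68, [196.0, 218.0], [0.538, 0.418])]
scene hex_key [(0.61, [309.0, 279.0], [0.469, 0.044])]
side insert_0 [(0.91, [346.0, 339.0], [0.452, 0.377]), (0.85, [353.0, 304.0], [0.44, 0.273]), (0.57, [338.0, 270.0], [0.467, 0.154])]
side t_key [(0.58, [269.0, 292.0], [0.597, 0.245]), (0.42, [349.0, 303.0], [0.446, 0.272])]
side key_tray [(0.97, [273.0, 297.0], [0.589, 0.262])]
side fixture [(0.64, [313.0, 206.0], [0.536, -0.173])]
side clamp_nut_top [(0.48, [308.0, 179.0], [0.555, -0.232]), (0.35, [324.0, 200.0], [0.505, -0.089])]
side lock_screw_top []
side keeper_edge [(0.88, [324.0, 199.0], [0.509, -0.163])]
side pocket_0 []
side toggle_fixture []
side marker_red [(0.62, [296.0, 349.0], [0.532, 0.409])]
side hex_key [(0.59, [344.0, 246.0], [0.456, 0.048])]
```

View pics/b_scene.png

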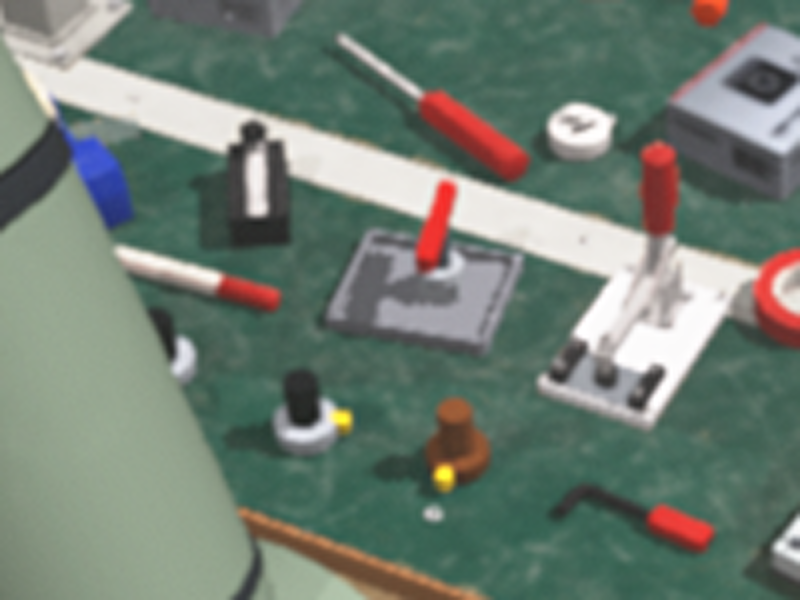

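View pics/b_side.png

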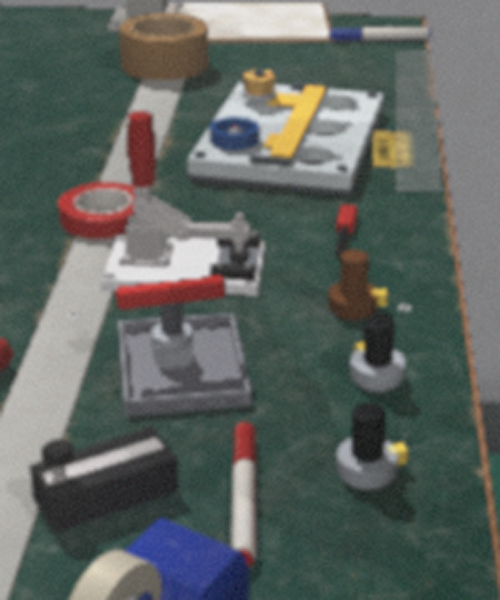

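View pics/b_scene2.png

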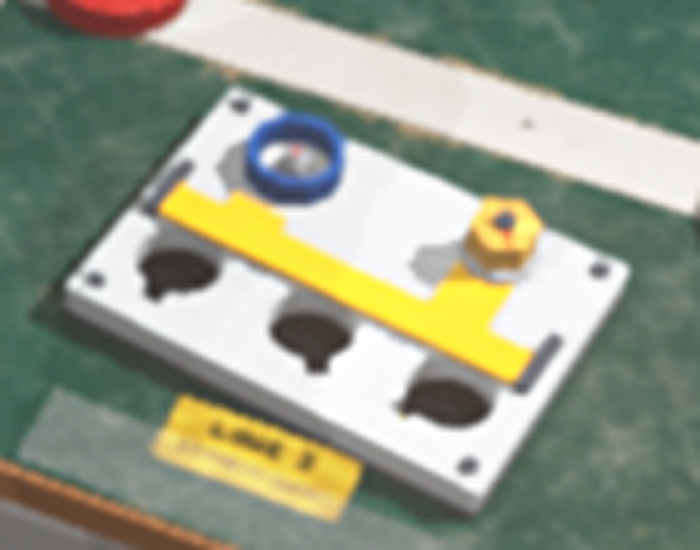

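```bash
python3 -m handwheel '[{"offset":[-35,-24,0],"rot":[0,0,0],"claw":1},{"offset":[-35,-24,0],"rot":[0,0,0],"claw":1},{"offset":[-35,-24,0],"rot":[0,0,0],"claw":1},{"offset":[-35,-24,0],"rot":[0,0,0],"claw":1},{"offset":[-35,-24,0],"rot":[0,0,8],"claw":1},{"offset":[-30,-29,0],"rot":[0,0,8],"claw":1},{"offset":[-25,-32,0],"rot":[0,0,8],"claw":1},{"offset":[-20,-35,0],"rot":[0,0,8],"claw":1},{"offset":[-15,-38,0],"rot":[0,0,8],"claw":1},{"offset":[-10,-40,0],"rot":[0,0,8],"claw":1}]' 40; python3 - <<'E'
from h import *
s,R=st(); f=cam("wrist"); save(f,"c.png")
T=np.linalg.inv(f["camera_from_world"]); print("cam in tool",R.inv().apply(T[:3,3]-s["position"]), R.inv().as_matrix()@T[:3,:3])
to(.50,-.17,.25,0)
E
```

```text
clock: 2.35
position: [0.2734, 0.2502, 0.2502]
tool_rot: [3.142, -0.0, 2.02]
force: [0.5, 0.2, 0.5]
grip_width: 0.085
t2.4 pos [273.4 250.2 250.2] rpy [180.   -0.  115.7] F [0.5 0.2 0.5] M [0.03 0.02 0.02] w0.0850 q [-1.08  0.11  0.19  2.22 -0.03  0.81 -0.42]
cam in tool [ 0.06865765  0.00120246 -0.12313445] [[-4.04049841e-04 -9.62192257e-01 -2.72370883e-01]
 [ 9.99999917e-01 -4.03277962e-04 -5.88127317e-05]
 [-5.32520196e-05 -2.72370884e-01  9.62192340e-01]]
t2.4 pos [269.4 245.6 249.6] rpy [-1.798e+02  1.000e-01  1.151e+02] F [ 1.9 -5.1  1.8] M [-0.25 -0.15  0.04] w0.0855 q [-1.08  0.1   0.19  2.23 -0.03  0.82 -0.43]
tool offset mm [-474.2   32.9    0. ]
jaw yaw 25.1 turn world z -25.1 => tool rz 25.1
tool z [-0.003  -0.0026 -1.    ]
```

View pics/c.png

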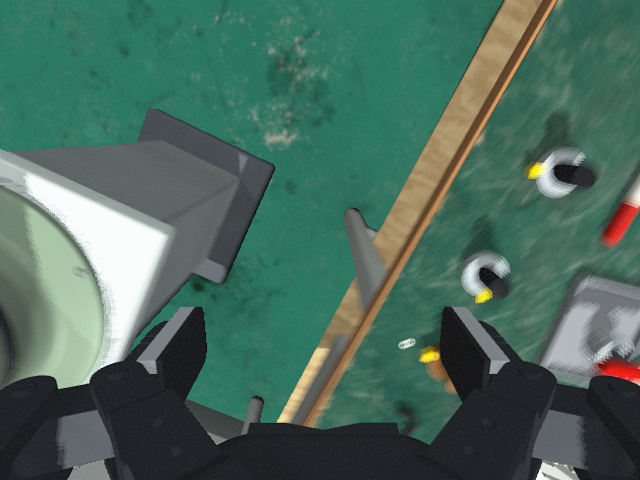

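```bash
python3 -m handwheel '[{"offset":[-20,40,0],"rot":[0,0,0],"claw":1},{"offset":[-30,35,0],"rot":[0,0,0],"claw":1},{"offset":[-40,20,0],"rot":[0,0,0],"claw":1},{"offset":[-45,0,0],"rot":[0,0,0],"claw":1},{"offset":[-45,0,0],"rot":[0,0,0],"claw":1},{"offset":[-45,0,0],"rot":[0,0,0],"claw":1},{"offset":[-45,0,0],"rot":[0,0,0],"claw":1},{"offset":[-45,-10,0],"rot":[0,0,0],"claw":1},{"offset":[-45,-10,0],"rot":[0,0,0],"claw":1},{"offset":[-45,-10,0],"rot":[0,0,0],"claw":1},{"offset":[-35,0,0],"rot":[0,0,0],"claw":1},{"offset":[-30,0,0],"rot":[0,0,0],"claw":1}]' 40; python3 - <<'E'
from h import *
s,R=st()
E
python3 -m handwheel '[{"offset":[0,0,0],"rot":[0,0,8.5],"claw":1},{"offset":[0,0,0],"rot":[0,0,8.5],"claw":1},{"offset":[0,0,0],"rot":[0,0,8.5],"claw":1},{"offset":[0,0,0],"rot":[0,0,0],"claw":1},{"offset":[0,0,0],"rot":[0,0,0],"claw":1}]'
python3 - <<'E'
from h import *
st(); f=cam("wrist"); save(f,"d.png")
E
```

```text
clock: 3.6
position: [0.5397, -0.1431, 0.2504]
tool_rot: [3.141, 0.0, 2.027]
force: [0.1, 1.6, 0.5]
grip_width: 0.0852
t3.6 pos [ 539.7 -143.1  250.4] rpy [180.    0.  116.1] F [0.1 1.6 0.5] M [0.06 0.01 0.05] w0.0852 q [-0.14  0.44  0.41  1.79 -0.21  0.95  0.81]
clock: 4.1
position: [0.5393, -0.1406, 0.2503]
tool_rot: [-3.142, 0.0, 1.588]
force: [0.8, -0.2, 0.6]
grip_width: 0.0853
t4.1 pos [ 539.3 -140.6  250.3] rpy [-180.    0.   91.] F [ 0.8 -0.2  0.6] M [ 0.03 -0.06 -0.01] w0.0853 q [-0.22  0.46  0.52  1.8  -0.27  0.95  0.43]
```

View pics/d.png

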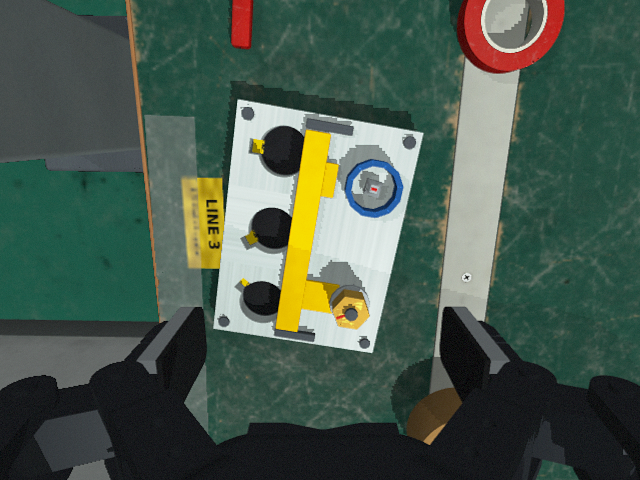

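```bash
python3 - <<'E'
from h import *
f=cam("wrist")
save(f,"e1.png",(310,265,390,345),8); save(f,"e2.png",(220,120,310,325),3.9); save(f,"e3.png",(335,150,415,230),8)
c=[onz(f,*p,.022) for p in [(238,100),(423,133),(373,352),(214,328)]]
for p in c: print(np.round(p,4))
c=np.array(c); print("centre",c.mean(0)); 
for a,b in [(0,1),(3,2),(3,0),(2,1)]:
    d=c[b]-c[a]; print(np.linalg.norm(d[:2]),np.degrees(np.arctan2(d[1],d[0])))
print("nut",onz(f,350,313,.056), dep(f,350,313)); print("screw",onz(f,374,188,.036),dep(f,374,188))
for t in ["clamp_nut_top","lock_screw_top","pocket_0","keeper_edge"]:
    z={"clamp_nut_top":.052,"lock_screw_top":.036,"keeper_edge":.024,"pocket_0":.006}.get(t,0)
    print(t,[(round(x["conf"],2),np.round(x["uv"],1).tolist(),np.round(onz(f,*x["uv"],z)[:2],4).tolist()) for x in imaging.mark_of(t,"wrist")[:4]])
E
```

```text
[ 0.4679 -0.0473  0.022 ]
[ 0.6253 -0.0713  0.022 ]
[ 0.5933 -0.2834  0.022 ]
[ 0.4355 -0.2593  0.022 ]
centre [ 0.5305012  -0.16532676  0.022     ]
0.15918790712395312 -8.68912998719202
0.15963700014131907 -8.653265047373793
0.21452776714733165 81.29436647888421
0.21442818138721953 81.4143493608067
nut [ 0.565887   -0.22458839  0.056     ] [ 0.56592093 -0.22478438  0.05559364]
screw [ 0.58392181 -0.11720086  0.036     ] [ 0.58386427 -0.11714179  0.03643595]
clamp_nut_top [(0.95, [350.8, 313.5], [0.567, -0.227])]
lock_screw_top [(0.71, [373.6, 188.4], [0.5836, -0.1175])]
pocket_0 [(0.92, [273.4, 229.3], [0.4937, -0.1623]), (0.85, [283.8, 149.1], [0.5044, -0.0874]), (0.78, [262.7, 292.9], [0.4818, -0.2281])]
keeper_edge [(0.74, [289.6, 234.6], [0.5106, -0.1626])]
```

View pics/e1.png

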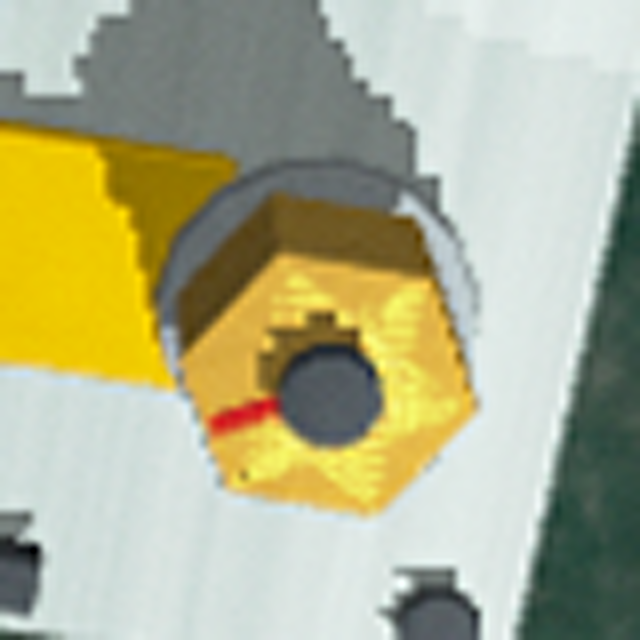

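View pics/e2.png

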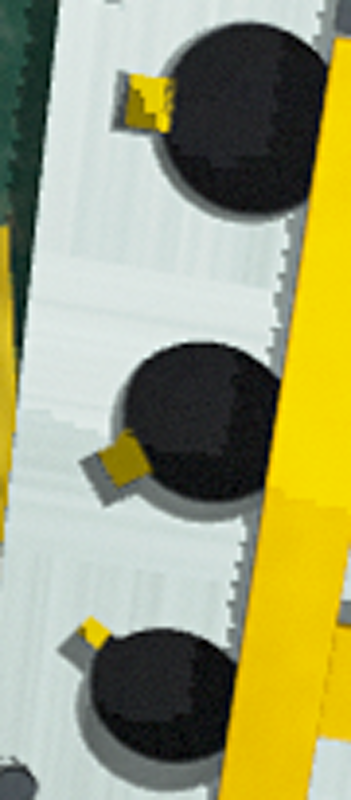

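View pics/e3.png

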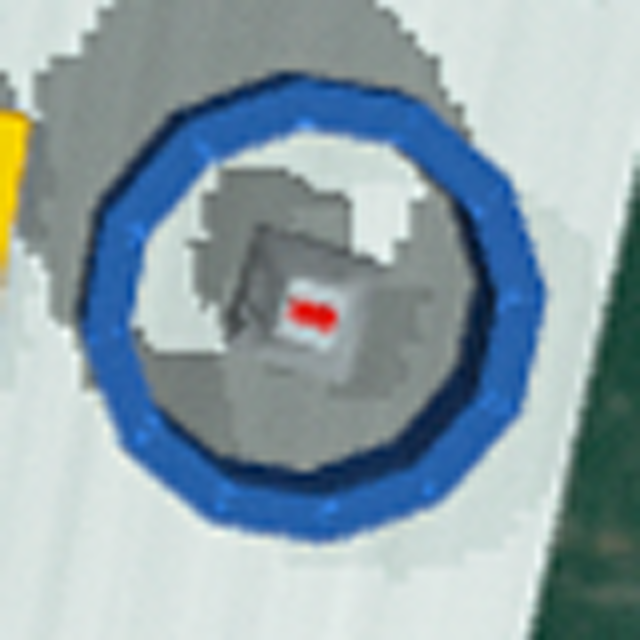

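```bash
python3 -m handwheel '[{"offset":[-43,14,0],"rot":[0,0,8.5],"claw":1},{"offset":[-42,20,0],"rot":[0,0,8.5],"claw":1},{"offset":[0,0,0],"rot":[0,0,8.5],"claw":1},{"offset":[0,0,0],"rot":[0,0,8.5],"claw":1},{"offset":[0,0,0],"rot":[0,0,8.5],"claw":1},{"offset":[0,0,0],"rot":[0,0,8.5],"claw":1},{"offset":[0,0,0],"rot":[0,0,8.5],"claw":1},{"offset":[0,0,0],"rot":[0,0,8.5],"claw":1},{"offset":[0,0,0],"rot":[0,0,8.5],"claw":1},{"offset":[0,0,0],"rot":[0,0,8.5],"claw":1},{"offset":[0,0,0],"rot":[0,0,8.5],"claw":1},{"offset":[0,0,0],"rot":[0,0,8.5],"claw":1}]' 40; python3 -m handwheel '[{"offset":[0,0,0],"rot":[0,0,3.4],"claw":1},{"offset":[0,0,0],"rot":[0,0,0],"claw":1},{"offset":[0,0,0],"rot":[0,0,0],"claw":1}]'; python3 - <<'E'
from h import *
to(.5677,-.2266,.058,75.6)
f=cam("wrist"); save(f,"f.png")
print([(round(x["conf"],2),np.round(x["uv"],1).tolist(),np.round(onz(f,*x["uv"],.052)[:2],4).tolist()) for x in imaging.mark_of("clamp_nut_top","wrist")[:4]])
E
```

```text
clock: 5.6
position: [0.568, -0.2279, 0.2503]
tool_rot: [-3.141, -0.0, -0.202]
force: [0.3, 0.4, -0.6]
grip_width: 0.0853
clock: 5.9
position: [0.5679, -0.228, 0.2502]
tool_rot: [3.142, 0.0, -0.254]
force: [-0.4, -0.3, 0.3]
grip_width: 0.0853
t5.9 pos [ 567.9 -228.   250.2] rpy [180.    0.  -14.5] F [-0.4 -0.3  0.3] M [-0.03  0.03 -0.03] w0.0853 q [-0.31  0.72  0.99  1.67 -0.66  1.13 -0.96]
tool offset mm [ -0.5  -1.4 192.2]
jaw yaw -104.5 turn world z 0.1 => tool rz -0.1
tool z [-2.e-04 -0.e+00 -1.e+00]
[(0.76, [321.8, 220.3], [0.5673, -0.2265])]
```

View pics/f.png

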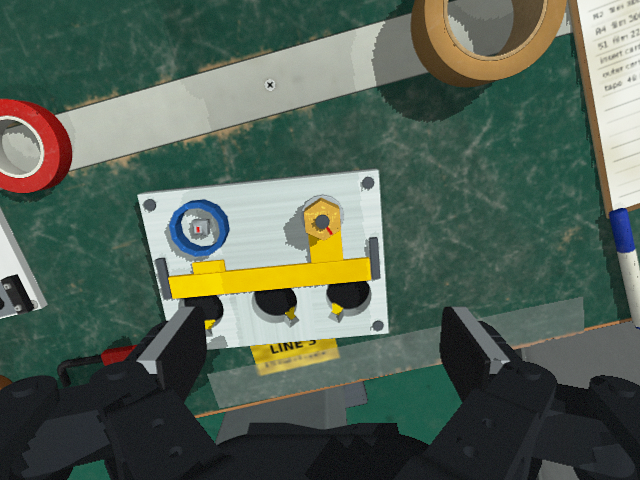

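```bash
python3 -m handwheel '[{"offset":[-0.5,-1.4,40],"rot":[0,0,0],"claw":1},{"offset":[0,0,40],"rot":[0,0,0],"claw":1},{"offset":[0,0,40],"rot":[0,0,0],"claw":0.4},{"offset":[0,0,40],"rot":[0,0,0],"claw":0},{"offset":[0,0,20],"rot":[0,0,0],"claw":-0.1},{"offset":[0,0,8],"rot":[0,0,0],"claw":-0.1},{"offset":[0,0,4],"rot":[0,0,0],"claw":-0.1},{"offset":[0,0,0],"rot":[0,0,0],"claw":-0.1}]' 40; python3 - <<'E'
from h import *
to(.5677,-.2266,.058,75.6)
f=cam("wrist"); save(f,"g.png")
E
```

```text
clock: 6.8
position: [0.5681, -0.2268, 0.059]
tool_rot: [3.142, -0.001, -0.256]
force: [-0.3, -0.3, -0.2]
grip_width: 0.0385
t6.8 pos [ 568.1 -226.8   59. ] rpy [ 1.80e+02 -1.00e-01 -1.47e+01] F [-0.3 -0.3 -0.2] M [ 0.04 -0.   -0.01] w0.0385 q [-0.2   0.93  0.77  1.79 -0.88  0.81 -0.8 ]
tool offset mm [-0.4 -0.1  1. ]
jaw yaw -104.7 turn world z 0.3 => tool rz -0.3
tool z [ 8.e-04 -3.e-04 -1.e+00]
```

View pics/g.png

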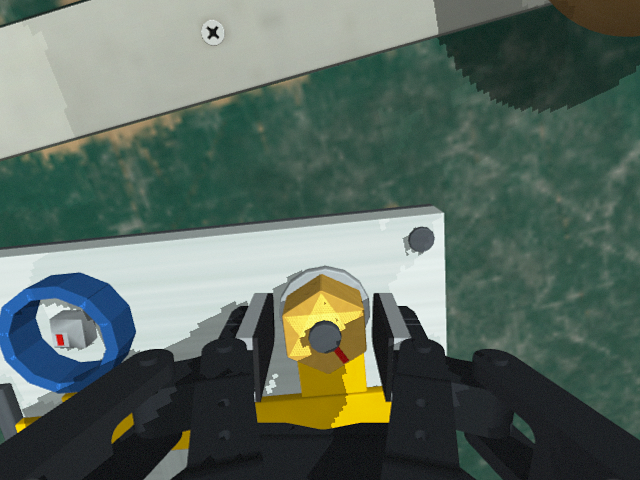

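```bash
python3 -m handwheel '[{"offset":[-0.4,0,2],"rot":[0,0,0],"claw":-0.1},{"offset":[0,0,0],"rot":[0,0,0],"claw":-0.8},{"offset":[0,0,0],"rot":[0,0,0],"claw":-0.8},{"offset":[0,0,0],"rot":[0,0,0],"claw":-0.8},{"offset":[0,0,0],"rot":[0,0,0],"claw":-0.8}]' 40; python3 -m handwheel '[{"offset":[0,0,0],"rot":[0,0,-6],"claw":-0.8},{"offset":[0,0,0],"rot":[0,0,-6],"claw":-0.8},{"offset":[0,0,0],"rot":[0,0,-6],"claw":-0.8},{"offset":[0,0,0],"rot":[0,0,-6],"claw":-0.8},{"offset":[0,0,0],"rot":[0,0,-6],"claw":-0.8},{"offset":[0,0,0],"rot":[0,0,-6],"claw":-0.8},{"offset":[0,0,0],"rot":[0,0,-6],"claw":-0.8},{"offset":[0,0,0],"rot":[0,0,-6],"claw":-0.8}]'; python3 - <<'E'
from h import *
st();f=cam("wrist"); save(f,"h.png")
E
```

```text
clock: 7.35
position: [0.5674, -0.2273, 0.0573]
tool_rot: [3.141, -0.001, -0.257]
force: [-2.8, -3.3, 7.2]
grip_width: 0.0292
clock: 8.15
position: [0.5673, -0.226, 0.0572]
tool_rot: [-3.141, -0.001, 0.586]
force: [-6.2, 6.2, 11.8]
grip_width: 0.0295
t8.2 pos [ 567.3 -226.    57.2] rpy [-180.    -0.    33.6] F [-6.2  6.2 11.8] M [ 1.19  1.34 -0.09] w0.0295 q [-0.09  0.85  0.57  1.79 -0.67  0.71 -0.13]
```

View pics/h.png

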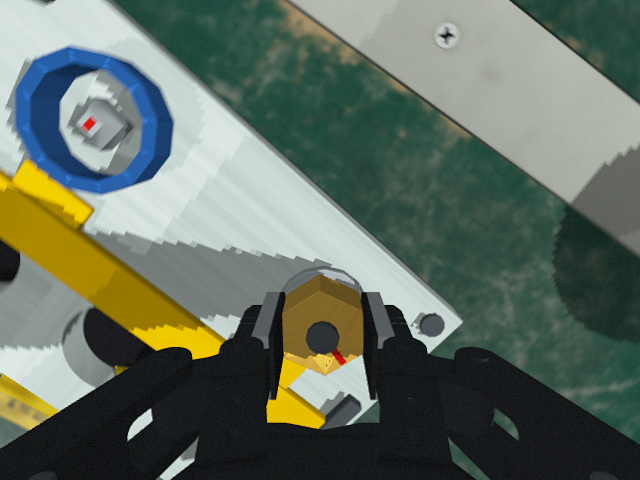

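```bash
python3 -m handwheel '[{"offset":[0,0,-1],"rot":[0,0,-7],"claw":-0.8},{"offset":[0,0,0],"rot":[0,0,-7],"claw":-0.8},{"offset":[0,0,0],"rot":[0,0,-7],"claw":-0.8},{"offset":[0,0,0],"rot":[0,0,-7],"claw":-0.8},{"offset":[0,0,0],"rot":[0,0,-7],"claw":-0.8},{"offset":[0,0,0],"rot":[0,0,-7],"claw":-0.8},{"offset":[0,0,0],"rot":[0,0,-7],"claw":-0.8},{"offset":[0,0,0],"rot":[0,0,-7],"claw":-0.8},{"offset":[0,0,0],"rot":[0,0,-7],"claw":-0.8},{"offset":[0,0,0],"rot":[0,0,-7],"claw":-0.8}]'; python3 - <<'E'
from h import *
st();f=cam("wrist"); save(f,"i.png")
E
```

```text
clock: 9.2
position: [0.5656, -0.2253, 0.0573]
tool_rot: [-3.139, -0.003, 1.808]
force: [-12.3, 7.7, 7.6]
grip_width: 0.0292
t9.2 pos [ 565.6 -225.3   57.3] rpy [-179.8   -0.2  103.6] F [-12.3   7.7   7.6] M [ 1.63  2.68 -0.12] w0.0292 q [ 0.11  0.77  0.26  1.78 -0.3   0.63  0.78]
```

View pics/i.png

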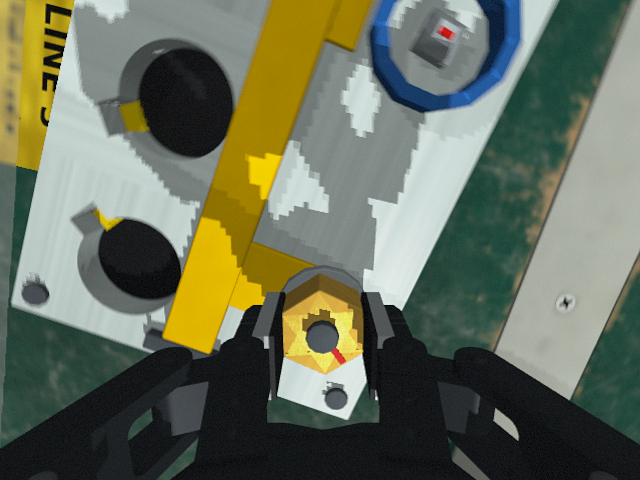

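```bash
python3 -m handwheel '[{"offset":[-1.4,1.7,0],"rot":[0,0,-6],"claw":-0.8},{"offset":[0,0,0],"rot":[0,0,-6],"claw":-0.8},{"offset":[0,0,0],"rot":[0,0,-6],"claw":-0.8},{"offset":[0,0,0],"rot":[0,0,-6],"claw":-0.8},{"offset":[0,0,0],"rot":[0,0,-6],"claw":-0.8},{"offset":[0,0,0],"rot":[0,0,-5],"claw":-0.8}]'; python3 - <<'E'
from h import *
st()
E
```

```text
clock: 9.85
position: [0.5652, -0.2261, 0.0572]
tool_rot: [-3.138, -0.008, 2.418]
force: [-17.5, 4.3, 12.5]
grip_width: 0.0293
t9.8 pos [ 565.2 -226.1   57.2] rpy [-179.8   -0.5  138.5] F [-17.5   4.3  12.5] M [ 1.2   4.08 -0.07] w0.0293 q [ 0.22  0.76  0.1   1.77 -0.11  0.63  1.23]
```

```bash
python3 -m handwheel '[{"offset":[0,0,0],"rot":[0,0,-4],"claw":-0.8},{"offset":[0,0,0],"rot":[0,0,-4],"claw":-0.8},{"offset":[0,0,0],"rot":[0,0,-3],"claw":-0.8}]'; python3 - <<'E'
from h import *
st();f=cam("wrist"); save(f,"j.png")
E
```

```text
clock: 10.15
position: [0.5667, -0.2273, 0.0573]
tool_rot: [-3.14, -0.005, 2.606]
force: [-7.7, -0.8, 10.4]
grip_width: 0.0295
t10.2 pos [ 566.7 -227.3   57.3] rpy [-179.9   -0.3  149.3] F [-7.7 -0.8 10.4] M [-0.47  1.1  -1.18] w0.0295 q [ 0.25  0.75  0.05  1.76 -0.06  0.63  1.37]
```

View pics/j.png

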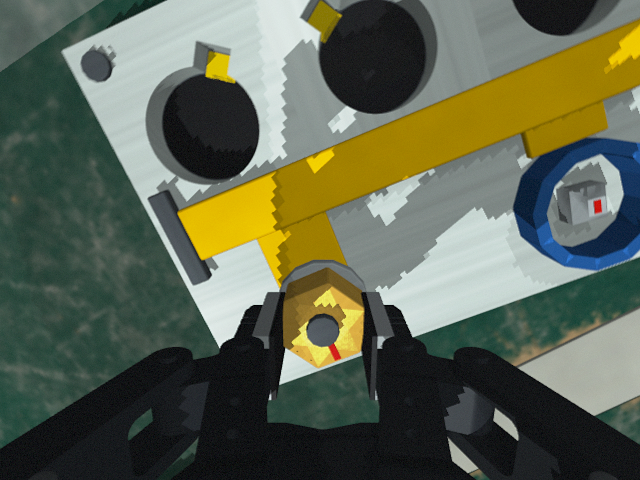

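```bash
python3 -m handwheel '[{"offset":[0,0,0],"rot":[0,0,0],"claw":0.1},{"offset":[0,0,0],"rot":[0,0,0],"claw":0.1},{"offset":[0,0,0],"rot":[0,0,0],"claw":0.2},{"offset":[0,0,-20],"rot":[0,0,0],"claw":0.2},{"offset":[0,0,-40],"rot":[0,0,0],"claw":0.2},{"offset":[0,0,-45],"rot":[0,0,0],"claw":0.5},{"offset":[0,0,-45],"rot":[0,0,0],"claw":0.5},{"offset":[0,0,-40],"rot":[0,0,8.5],"claw":0.5},{"offset":[-10,0,0],"rot":[0,0,8.5],"claw":0.5},{"offset":[-20,0,0],"rot":[0,0,8.5],"claw":0.5},{"offset":[-20,0,0],"rot":[0,0,8.5],"claw":0.5},{"offset":[0,0,0],"rot":[0,0,8.5],"claw":0.5}]'; python3 -m handwheel '[{"offset":[0,0,0],"rot":[0,0,8.5],"claw":0.5},{"offset":[0,0,0],"rot":[0,0,0],"claw":0.5},{"offset":[0,0,0],"rot":[0,0,0],"claw":0.5}]'; python3 - <<'E'
from h import *
st();f=cam("wrist"); save(f,"k.png")
for t in ["clamp_nut_top","lock_screw_top","pocket_0","keeper_edge"]:
    z={"clamp_nut_top":.052,"lock_screw_top":.036,"keeper_edge":.024,"pocket_0":.006}.get(t,0)
    print(t,[(round(x["conf"],2),np.round(x["uv"],1).tolist(),np.round(onz(f,*x["uv"],z)[:2],4).tolist()) for x in imaging.mark_of(t,"wrist")[:4]])
E
```

```text
clock: 11.4
position: [0.6024, -0.2671, 0.2473]
tool_rot: [3.141, 0.002, 1.857]
force: [-0.6, 1.4, -0.7]
grip_width: 0.0639
clock: 11.7
position: [0.6018, -0.2649, 0.2473]
tool_rot: [-3.142, 0.0, 1.721]
force: [-0.0, 1.0, -0.1]
grip_width: 0.064
t11.7 pos [ 601.8 -264.9  247.3] rpy [-180.     0.    98.6] F [-0.   1.  -0.1] M [-0.03 -0.06 -0.02] w0.0640 q [ 0.13  0.6   0.31  1.52 -0.2   1.05  0.63]
clamp_nut_top [(0.65, [286.3, 165.7], [0.5681, -0.2266])]
lock_screw_top [(0.82, [328.1, 24.9], [0.5852, -0.1188])]
pocket_0 [(0.95, [216.3, 68.6], [0.4954, -0.159]), (0.61, [197.0, 152.0], [0.4835, -0.2309])]
keeper_edge [(0.67, [240.4, 77.0], [0.5201, -0.1643])]
```

View pics/k.png

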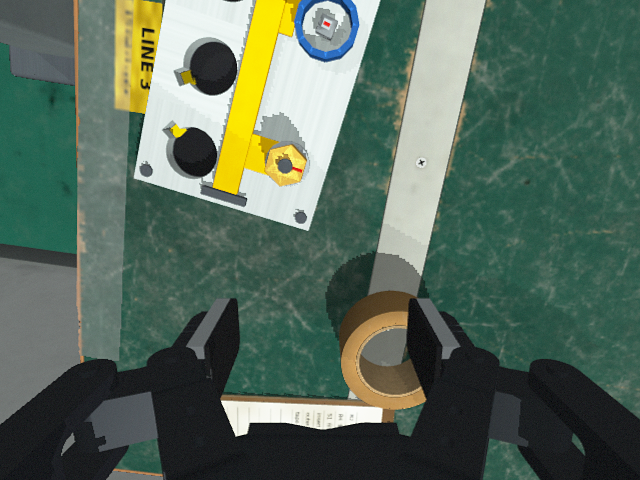

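```bash
python3 -m handwheel '[{"offset":[37,-21,0],"rot":[0,0,0],"claw":0.5},{"offset":[37,-21,10],"rot":[0,0,0],"claw":0.5},{"offset":[37,-21,20],"rot":[0,0,0],"claw":0.5},{"offset":[37,-21,15],"rot":[0,0,0],"claw":0.5},{"offset":[0,0,0],"rot":[0,0,0],"claw":0.5},{"offset":[0,0,0],"rot":[0,0,0],"claw":0.5}]'; python3 - <<'E'
from h import *
st();f=cam("wrist"); save(f,"l.png"); import pickle; pickle.dump(f,open("fix.pkl","wb"))
C=np.array([.5305,-.1653]); a=np.radians(-8.7)
for y in (72,0,-72):
    p=C+np.array([[np.cos(a),-np.sin(a)],[np.sin(a),np.cos(a)]])@np.array([-.036,y/1000]); print(p,proj(f,[*p,.022]))
u=proj(f,[.4949,-.1599,.022]).astype(int); print(u)
save(f,"l2.png",(u[0]-75,max(0,u[1]-130),u[0]+50,u[1]+130),3)
E
```

```text
clock: 12.55
position: [0.4972, -0.1303, 0.2026]
tool_rot: [3.141, -0.0, 1.718]
force: [1.2, -0.6, 0.3]
grip_width: 0.0641
t12.6 pos [ 497.2 -130.3  202.6] rpy [180.   -0.   98.4] F [ 1.2 -0.6  0.3] M [-0.03 -0.07 -0.02] w0.0641 q [-0.08  0.42  0.29  1.95 -0.17  0.79  0.45]
[ 0.505805   -0.08868305] [340.20087774 171.29818102]
[ 0.49491422 -0.15985461] [312.95803379 257.5708298 ]
[ 0.48402344 -0.23102617] [288.73735151 334.27289584]
[312 257]
```

View pics/l.png

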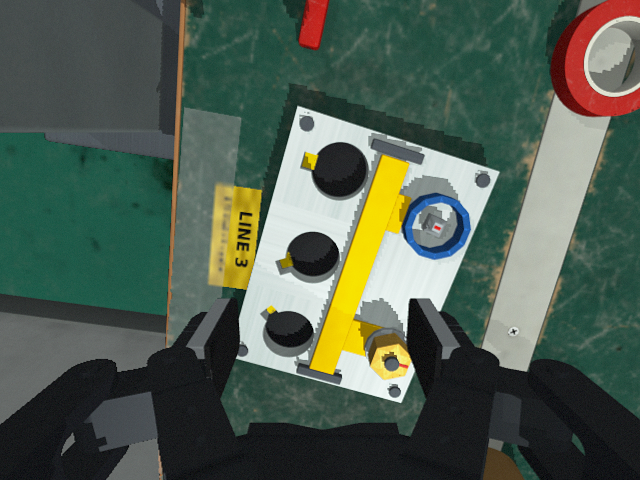

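View pics/l2.png

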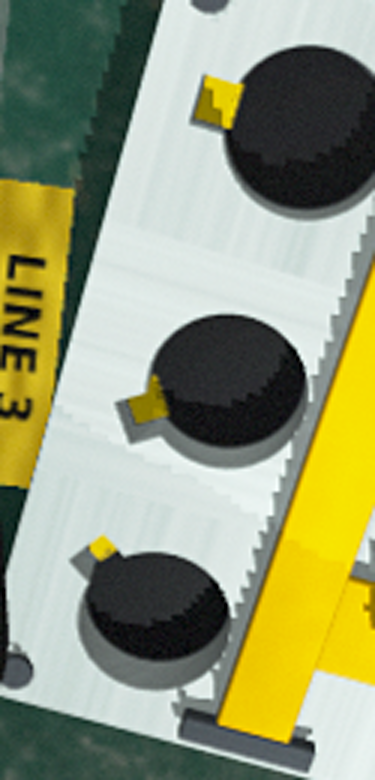

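```bash
python3 - <<'E'
from h import *
import pickle; f=pickle.load(open("fix.pkl","rb"))
P=[(.5058,-.0887),(.4949,-.1599),(.4840,-.2310)]
m=[(303,160),(278.5,267.7),(264.8,309.8)]
im=cv2.resize(f["color"][:,:,::-1],None,fx=3,fy=3,interpolation=cv2.INTER_CUBIC)
for p,u in zip(P,m):
    q=onz(f,*u,.022); d=q[:2]-p; a=np.arctan2(d[1],d[0]); print(np.round(q,4),np.degrees(a),np.linalg.norm(d))
    c,s=np.cos(a),np.sin(a)
    pts=[proj(f,[p[0]+c*x-s*y,p[1]+s*x+c*y,.022]) for x,y in [(0,.0065),(.03,.0065),(.03,-.0065),(0,-.0065)]]
    cir=[proj(f,[p[0]+.022*np.cos(t),p[1]+.022*np.sin(t),.022]) for t in np.linspace(0,6.28,60)]
    for L in (pts,cir): cv2.polylines(im,[((np.array(L)+.5)*3).astype(np.int32)],False,(0,0,255),1)
cv2.imwrite("pics/l3.png",im[380:1130,650:1100])
E
```

```text
[ 0.4767 -0.0845  0.022 ] 171.70553865590242 0.02937792714360928
[ 0.4684 -0.1725  0.022 ] -154.56353385968507 0.029343035131936212
[ 0.4614 -0.2113  0.022 ] 138.97045747648886 0.030013977925387444
```

View pics/l3.png

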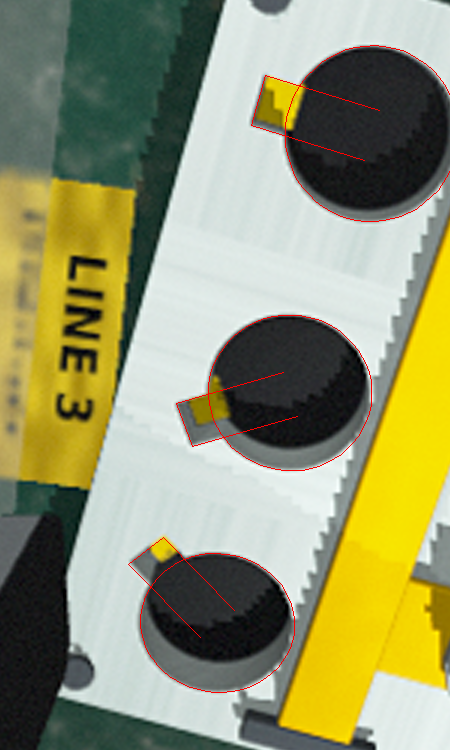

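```bash
python3 -m handwheel '[{"offset":[20,0,-30],"rot":[0,0,0],"claw":0.5},{"offset":[35,2,-18],"rot":[0,0,0],"claw":0.5},{"offset":[42,2,0],"rot":[0,0,0],"claw":0.5},{"offset":[42,2,0],"rot":[0,0,0],"claw":0.5},{"offset":[42,2,0],"rot":[0,0,0],"claw":0.5},{"offset":[42,2,0],"rot":[0,0,0],"claw":0.5},{"offset":[42,1,0],"rot":[0,0,0],"claw":0.5},{"offset":[42,0,0],"rot":[0,0,0],"claw":0.5},{"offset":[30,0,0],"rot":[0,0,0],"claw":0.5},{"offset":[25,0,0],"rot":[0,0,0],"claw":0.5},{"offset":[0,0,0],"rot":[0,0,0],"claw":0.5},{"offset":[0,0,0],"rot":[0,0,0],"claw":0.5}]'; python3 - <<'E'
from h import *
st();f=cam("wrist"); save(f,"m.png"); import pickle; pickle.dump(f,open("ins.pkl","wb"))
print([(round(x["conf"],2),np.round(x["uv"],1).tolist(),np.round(onz(f,*x["uv"],0)[:2],4).tolist()) for x in imaging.mark_of("insert_0","wrist")[:4]])
E
```

```text
clock: 13.8
position: [0.4567, 0.2286, 0.2504]
tool_rot: [3.141, 0.0, 1.715]
force: [0.6, -0.5, -0.2]
grip_width: 0.064
t13.8 pos [456.7 228.6 250.4] rpy [180.    0.   98.3] F [ 0.6 -0.5 -0.2] M [ 0.   -0.02 -0.04] w0.0640 q [-0.73  0.34  0.19  1.91 -0.08  0.9  -0.35]
[(0.97, [316.6, 166.3], [0.447, 0.2653]), (0.9, [340.0, 37.0], [0.4516, 0.3762]), (0.37, [440.4, 9.0], [0.5319, 0.4094])]
```

View pics/m.png

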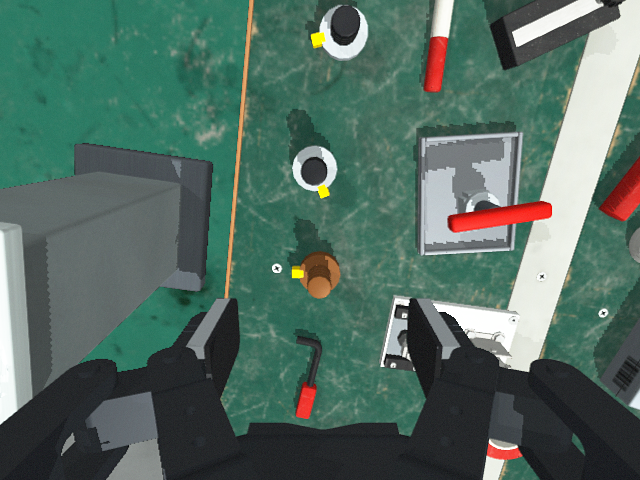

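```bash
cat >> h.py <<'E'
def insert_pose(f,u,v,rad=45,zb=0.0):
    """key yaw & axis from yellow patch and mark"""
    c=f["color"]; hsv=cv2.cvtColor(c,cv2.COLOR_RGB2HSV)
    C=cloud(f)
    m=(hsv[...,0]>18)&(hsv[...,0]<38)&(hsv[...,1]>120)&(hsv[...,2]>100)
    yy,xx=np.mgrid[0:480,0:640]; win=(np.hypot(xx-u,yy-v)<rad)
    mk=m&win
    key=C[mk]; key=key[np.abs(key[:,2]-zb-.016)<.003]
    kt=win&(np.abs(C[...,2]-zb-.050)<.002)
    kn=C[kt]
    (cx,cy),r=cv2.minEnclosingCircle(kn[:,:2].astype(np.float32)*1000)
    dt=win&(np.abs(C[...,2]-zb-.016)<.0025)&(hsv[...,1]<70)
    dk=C[dt]; dc=None
    if len(dk)>20:
        A=np.c_[2*dk[:,:2],np.ones(len(dk))]
        hull=cv2.convexHull(dk[:,:2].astype(np.float32))[:,0]
        (dx,dy),dr=cv2.minEnclosingCircle(dk[:,:2].astype(np.float32)*1000); dc=(round(dx,1),round(dy,1),round(dr,1))
    k=key[:,:2].mean(0)*1000
    print("knob",round(cx,1),round(cy,1),"r",round(r,1),len(kn),"knob mean",kn[:,:2].mean(0)*1000,"disc",dc,"key",np.round(k,1),len(key),"dist",np.hypot(*(k-[cx,cy])),"yaw",np.degrees(np.arctan2(k[1]-cy,k[0]-cx)))
E
python3 - <<'E'
from h import *
import pickle; f=pickle.load(open("ins.pkl","rb"))
insert_pose(f,316,172); insert_pose(f,342,32)
E
```

```text
knob 445.0 264.5 r 10.8 516 knob mean [445.14518378 264.54685202] disc (445.1, 264.2, 19.9) key [455.7 245.4] 106 dist 21.848799279032306 yaw -60.687451400653124
knob 453.2 377.1 r 10.8 713 knob mean [453.29101575 376.88381971] disc (453.3, 377.0, 20.0) key [433.1 369. ] 152 dist 21.670083423762772 yaw -158.23698974784224
```

```bash
python3 -m handwheel '[{"offset":[37,-6.4,0],"rot":[0,0,0],"claw":0.5},{"offset":[0,0,0],"rot":[0,0,-8.3],"claw":0.5},{"offset":[0,0,0],"rot":[0,0,-8.3],"claw":0.5},{"offset":[0,0,20],"rot":[0,0,-8.3],"claw":0.5},{"offset":[0,0,20],"rot":[0,0,-8.3],"claw":0.5},{"offset":[0,0,20],"rot":[0,0,-8.3],"claw":0.5},{"offset":[0,0,20],"rot":[0,0,-8.3],"claw":0.5},{"offset":[0,0,20],"rot":[0,0,-8.3],"claw":0.4},{"offset":[0,0,20],"rot":[0,0,-8.3],"claw":0.3},{"offset":[0,0,0],"rot":[0,0,0],"claw":0.3},{"offset":[0,0,0],"rot":[0,0,0],"claw":0.3}]'; python3 - <<'E'
from h import *
to(.445,.2644,.050,75)
f=cam("wrist"); save(f,"n.png"); insert_pose(f,*proj(f,[.445,.2644,.03]),rad=120)
E
```

```text
clock: 15.0
position: [0.4448, 0.2638, 0.1308]
tool_rot: [-3.141, 0.0, 2.868]
force: [0.7, 0.9, 0.4]
grip_width: 0.0555
t15.0 pos [444.8 263.8 130.8] rpy [-180.     0.   164.4] F [0.7 0.9 0.4] M [-0.01  0.01 -0.05] w0.0555 q [-0.58  0.52 -0.1   1.98  0.08  0.64  0.57]
tool offset mm [-0.   0.6 80.8]
jaw yaw 74.4 turn world z 0.6 => tool rz -0.6
tool z [-1.e-04 -3.e-04 -1.e+00]
knob 445.0 264.3 r 10.8 1103 knob mean [444.76635772 264.48545825] disc (445.1, 264.7, 20.1) key [455.6 244.7] 191 dist 22.29999030381209 yaw -61.41348711045412
```

View pics/n.png

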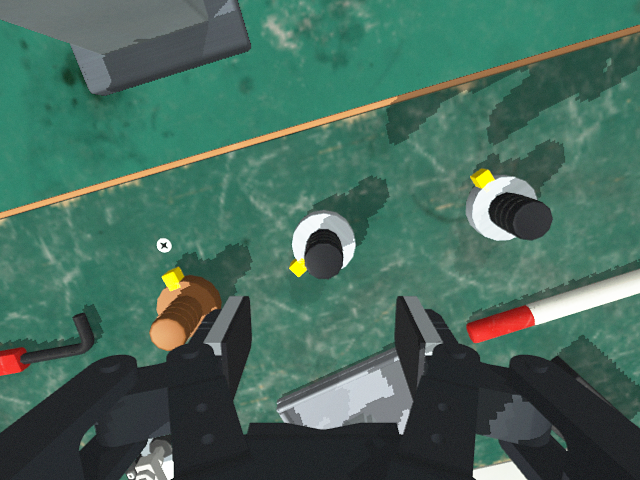

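```bash
python3 -m handwheel '[{"offset":[0,0.5,30],"rot":[0,0,0],"claw":0.2},{"offset":[0,0,25],"rot":[0,0,0],"claw":0.2},{"offset":[0,0,15],"rot":[0,0,0],"claw":0.2},{"offset":[0,0,10],"rot":[0,0,0],"claw":0.2},{"offset":[0,0,0],"rot":[0,0,0],"claw":-0.9},{"offset":[0,0,0],"rot":[0,0,0],"claw":-0.9},{"offset":[0,0,0],"rot":[0,0,0],"claw":-0.9},{"offset":[0,0,0],"rot":[0,0,0],"claw":-0.9},{"offset":[0,0,0],"rot":[0,0,0],"claw":-0.9}]' 50; python3 - <<'E'
from h import *
st()
E
```

```text
clock: 15.95
position: [0.4449, 0.2654, 0.0512]
tool_rot: [3.14, 0.001, 2.874]
force: [-1.0, -1.0, 9.1]
grip_width: 0.0199
t15.9 pos [444.9 265.4  51.2] rpy [1.799e+02 1.000e-01 1.647e+02] F [-1.  -1.   9.1] M [-0.23  0.24  0.06] w0.0199 q [-0.59  0.66 -0.08  2.01  0.11  0.47  0.55]
```

```bash
python3 -m handwheel '[{"offset":[0,0,-30],"rot":[0,0,0],"claw":-0.9},{"offset":[0,0,-45],"rot":[0,0,0],"claw":-0.9},{"offset":[0,0,-45],"rot":[0,0,0],"claw":-0.9},{"offset":[0,0,-45],"rot":[0,0,0],"claw":-0.9},{"offset":[0,0,-35],"rot":[0,0,0],"claw":-0.9},{"offset":[0,0,0],"rot":[0,0,0],"claw":-0.9}]'; python3 - <<'E'
from h import *
st()
f=cam("wrist"); save(f,"o.png"); 
E
```

```text
clock: 16.55
position: [0.4458, 0.2661, 0.2552]
tool_rot: [3.136, 0.005, 2.874]
force: [-0.5, 0.3, -1.2]
grip_width: 0.0201
t16.6 pos [445.8 266.1 255.2] rpy [179.7   0.3 164.7] F [-0.5  0.3 -1.2] M [ 0.01  0.   -0.03] w0.0201 q [-0.56  0.35 -0.11  1.87  0.05  0.92  0.6 ]
```

View pics/o.png

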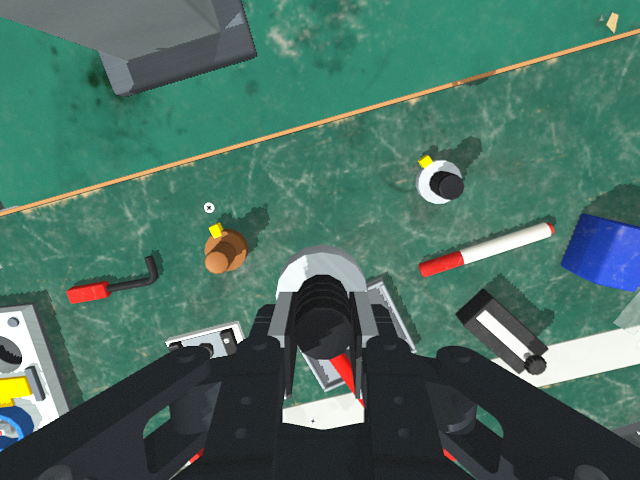

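```bash
python3 -m handwheel '[{"offset":[-8,-20,0],"rot":[0,0,0],"claw":-0.9},{"offset":[-14,-36,0],"rot":[0,0,0],"claw":-0.9},{"offset":[-14,-36,0],"rot":[0,0,0],"claw":-0.9},{"offset":[-14,-36,0],"rot":[0,0,0],"claw":-0.9},{"offset":[-14,-36,0],"rot":[0,0,0],"claw":-0.9},{"offset":[-14,-36,0],"rot":[0,0,0],"claw":-0.9},{"offset":[-14,-36,0],"rot":[0,0,0],"claw":-0.9},{"offset":[-14,-36,0],"rot":[0,0,0],"claw":-0.9},{"offset":[-14,-36,0],"rot":[0,0,0],"claw":-0.9},{"offset":[-14,-36,0],"rot":[0,0,0],"claw":-0.9},{"offset":[-16,-34,0],"rot":[0,0,0],"claw":-0.9},{"offset":[-9,-20,0],"rot":[0,0,0],"claw":-0.9}]'; python3 -m handwheel '[{"offset":[0,0,0],"rot":[0,0,8.5],"claw":-0.9},{"offset":[0,0,0],"rot":[0,0,8.5],"claw":-0.9},{"offset":[0,0,0],"rot":[0,0,8.5],"claw":-0.9},{"offset":[0,0,0],"rot":[0,0,8.5],"claw":-0.9},{"offset":[0,0,0],"rot":[0,0,8.5],"claw":-0.9},{"offset":[0,0,0],"rot":[0,0,8.5],"claw":-0.9},{"offset":[0,0,0],"rot":[0,0,8.5],"claw":-0.9},{"offset":[0,0,0],"rot":[0,0,8.5],"claw":-0.9},{"offset":[0,0,0],"rot":[0,0,8.5],"claw":-0.9},{"offset":[0,0,0],"rot":[0,0,8.5],"claw":-0.9},{"offset":[0,0,0],"rot":[0,0,8.5],"claw":-0.9},{"offset":[0,0,0],"rot":[0,0,0],"claw":-0.9}]'; python3 - <<'E'
from h import *
to(.4949,-.1599,.070,-18.9)
f=cam("wrist"); save(f,"p.png"); 
E
```

```text
clock: 17.8
position: [0.4919, -0.1636, 0.2491]
tool_rot: [-3.141, -0.001, 2.872]
force: [-0.1, -0.0, -2.0]
grip_width: 0.0201
clock: 19.0
position: [0.4921, -0.1605, 0.2492]
tool_rot: [-3.14, 0.001, 1.24]
force: [-0.2, -0.3, -2.5]
grip_width: 0.02
t19.0 pos [ 492.1 -160.5  249.2] rpy [-1.799e+02  1.000e-01  7.100e+01] F [-0.2 -0.3 -2.5] M [0.01 0.   0.04] w0.0200 q [-0.14  0.38  0.44  1.9  -0.2   0.91  0.07]
tool offset mm [  1.7   2.8 179.2]
jaw yaw -19.0 turn world z 0.1 => tool rz -0.1
tool z [-2.e-03 -4.e-04 -1.e+00]
```

View pics/p.png

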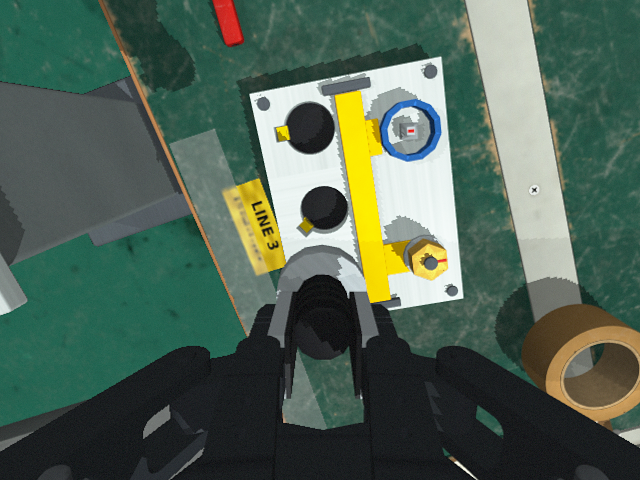

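```bash
python3 -m handwheel '[{"offset":[1.7,2.8,40],"rot":[0,0,0],"claw":-0.9},{"offset":[0,0,45],"rot":[0,0,0],"claw":-0.9},{"offset":[0,0,45],"rot":[0,0,0],"claw":-0.9},{"offset":[0,0,34],"rot":[0,0,0],"claw":-0.9},{"offset":[0,0,0],"rot":[0,0,0],"claw":-0.9},{"offset":[0,0,0],"rot":[0,0,0],"claw":-0.9}]'; python3 - <<'E'
from h import *
to(.4949,-.1599,.057,-18.9)
f=cam("wrist"); save(f,"q.png"); 
for n in("side","scene"):
    g=cam(n); u=proj(g,[.495,-.16,.04]).astype(int); save(g,"q_%s.png"%n,(u[0]-50,u[1]-40,u[0]+50,u[1]+40),6)
E
```

```text
clock: 19.65
position: [0.4957, -0.1604, 0.0867]
tool_rot: [-3.141, 0.0, 1.245]
force: [0.4, -0.4, -1.3]
grip_width: 0.02
t19.6 pos [ 495.7 -160.4   86.7] rpy [-180.     0.    71.3] F [ 0.4 -0.4 -1.3] M [-0.08 -0.03 -0.01] w0.0200 q [-0.03  0.63  0.31  2.01 -0.35  0.55  0.2 ]
tool offset mm [ 0.2 -0.9 29.7]
jaw yaw -18.7 turn world z -0.2 => tool rz 0.2
tool z [-9.e-04  1.e-04 -1.e+00]
```

View pics/q.png

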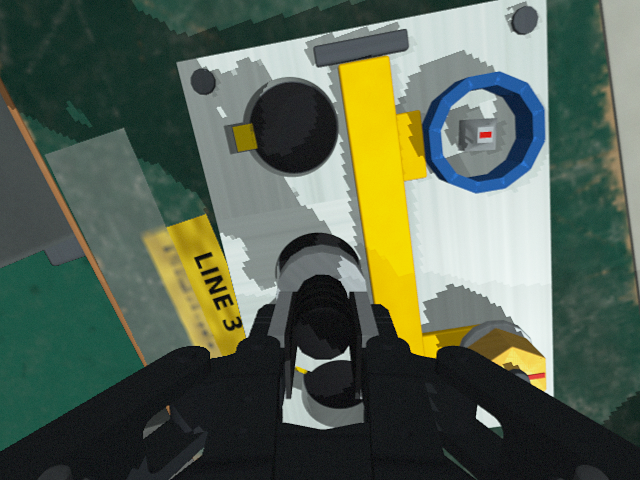

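View pics/q_scene.png

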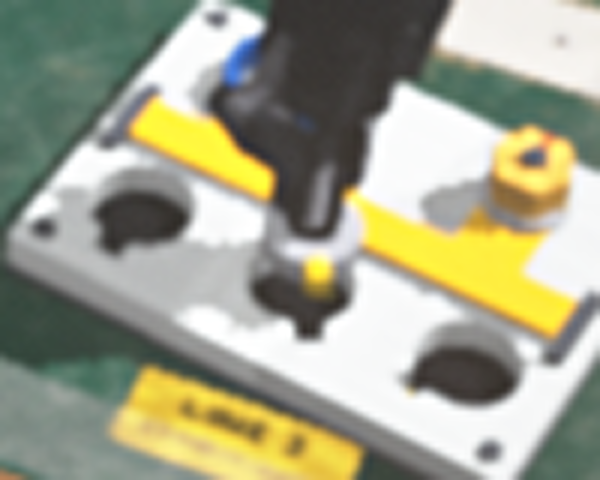

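```bash
python3 -m handwheel '[{"offset":[0,-0.8,8],"rot":[0,0,0],"claw":-0.9},{"offset":[0,0,6],"rot":[0,0,0],"claw":-0.9},{"offset":[0,0,4],"rot":[0,0,0],"claw":-0.9},{"offset":[0,0,3],"rot":[0,0,0],"claw":-0.9},{"offset":[0,0,3],"rot":[0,0,0],"claw":-0.9},{"offset":[0,0,3],"rot":[0,0,0],"claw":-0.9}]'; python3 - <<'E'
from h import *
st()
E
```

```text
clock: 20.4
position: [0.4951, -0.1598, 0.0591]
tool_rot: [-3.142, 0.0, 1.243]
force: [-0.5, 0.5, -2.1]
grip_width: 0.0199
t20.4 pos [ 495.1 -159.8   59.1] rpy [-180.     0.    71.2] F [-0.5  0.5 -2.1] M [-0.03  0.01  0.01] w0.0199 q [-0.    0.68  0.28  2.02 -0.37  0.49  0.22]
```

```bash
python3 -m handwheel '[{"offset":[0,0,1.5],"rot":[0,0,0],"claw":-0.9},{"offset":[0,0,1.5],"rot":[0,0,0],"claw":-0.9},{"offset":[0,0,0],"rot":[0,0,0],"claw":-0.9}]'; python3 - <<'E'
from h import *
st()
E
```

```text
clock: 20.7
position: [0.495, -0.1598, 0.0571]
tool_rot: [3.141, -0.001, 1.242]
force: [-6.6, 3.0, 21.2]
grip_width: 0.0201
t20.7 pos [ 495.  -159.8   57.1] rpy [180.   -0.   71.2] F [-6.6  3.  21.2] M [ 0.56  1.41 -0.01] w0.0201 q [-0.    0.68  0.27  2.02 -0.37  0.49  0.22]
```

```bash
python3 -m handwheel '[{"offset":[0,0,-0.5],"rot":[0,0,0],"claw":0},{"offset":[0,0,0],"rot":[0,0,0],"claw":0},{"offset":[0,0,0],"rot":[0,0,0],"claw":0},{"offset":[0,0,-20],"rot":[0,0,0],"claw":0},{"offset":[0,0,-40],"rot":[0,0,0],"claw":0.3},{"offset":[0,0,-45],"rot":[0,0,0],"claw":0.3},{"offset":[0,0,-45],"rot":[0,0,0],"claw":0.3},{"offset":[0,0,-40],"rot":[0,0,0],"claw":0.3},{"offset":[0,0,0],"rot":[0,0,0],"claw":0.3}]'; python3 - <<'E'
from h import *
st(); f=cam("wrist"); save(f,"r.png")
c=cloud(f); u=proj(f,[.495,-.16,.022]).astype(int); print(u)
save(f,"r2.png",(u[0]-50,u[1]-50,u[0]+50,u[1]+50),6)
E
```

```text
clock: 21.6
position: [0.4969, -0.1604, 0.2514]
tool_rot: [3.135, -0.002, 1.242]
force: [0.4, 0.2, -1.5]
grip_width: 0.0554
t21.6 pos [ 496.9 -160.4  251.4] rpy [ 1.796e+02 -1.000e-01  7.120e+01] F [ 0.4  0.2 -1.5] M [ 0.05  0.04 -0.05] w0.0554 q [-0.15  0.38  0.46  1.89 -0.21  0.91  0.08]
[317 211]
```

View pics/r.png

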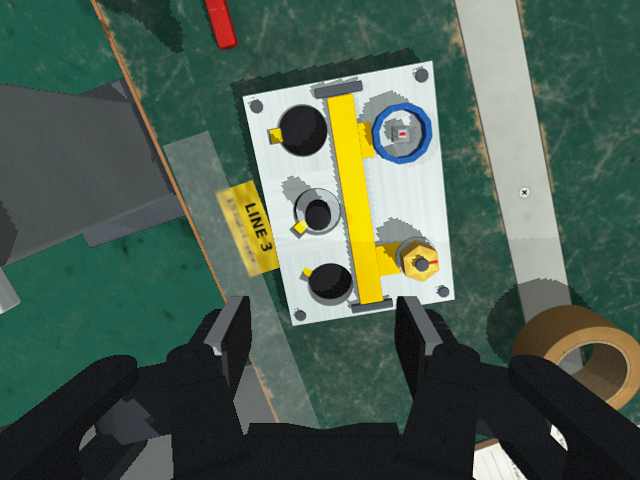

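```bash
python3 -m handwheel '[{"offset":[20,-9,0],"rot":[0,0,0],"claw":0.3},{"offset":[38,-18,0],"rot":[0,0,0],"claw":0.3},{"offset":[38,-18,0],"rot":[0,0,0],"claw":0.3},{"offset":[38,-18,0],"rot":[0,0,0],"claw":0.3},{"offset":[38,-18,0],"rot":[0,0,0],"claw":0.3},{"offset":[38,-18,0],"rot":[0,0,0],"claw":0.3},{"offset":[38,-18,0],"rot":[0,0,0],"claw":0.3},{"offset":[38,-18,0],"rot":[0,0,0],"claw":0.3},{"offset":[38,-18,0],"rot":[0,0,0],"claw":0.3},{"offset":[38,-18,0],"rot":[0,0,0],"claw":0.3},{"offset":[38,-18,0],"rot":[0,0,0],"claw":0.3}]'; python3 -m handwheel '[{"offset":[0,0,0],"rot":[0,0,-8.4],"claw":0.3},{"offset":[0,0,0],"rot":[0,0,-8.4],"claw":0.3},{"offset":[0,0,0],"rot":[0,0,-8.4],"claw":0.3},{"offset":[0,0,0],"rot":[0,0,-8.4],"claw":0.3},{"offset":[0,0,0],"rot":[0,0,-8.4],"claw":0.3},{"offset":[0,0,0],"rot":[0,0,-8.4],"claw":0.3},{"offset":[0,0,0],"rot":[0,0,-8.4],"claw":0.3},{"offset":[0,0,0],"rot":[0,0,0],"claw":0.3},{"offset":[0,0,0],"rot":[0,0,0],"claw":0.3}]'; python3 - <<'E'
from h import *
f=cam("wrist"); save(f,"s.png")
r=imaging.mark_of("insert_0","wrist"); print([(round(x["conf"],2),np.round(x["uv"],1).tolist(),np.round(onz(f,*x["uv"],0)[:2],4).tolist()) for x in r[:4]])
to(.4532,.377,.05,40)
try: insert_pose(f,*proj(f,[.4532,.377,.025]),rad=60)
except Exception as e: print(e)
E
```

```text
clock: 22.75
position: [0.4442, 0.2813, 0.2457]
tool_rot: [-3.141, 0.001, 1.243]
force: [0.3, -1.5, 0.6]
grip_width: 0.056
clock: 23.65
position: [0.4449, 0.2795, 0.246]
tool_rot: [-3.14, -0.0, 2.264]
force: [0.6, -0.7, 0.4]
grip_width: 0.0556
[(0.77, [396.8, 131.5], [0.453, 0.3752]), (0.56, [268.3, 302.3], [0.4658, 0.1691])]
t23.8 pos [445.  279.7 246.4] rpy [-180.    -0.   129.8] F [-0.2  0.2 -0.6] M [ 0.03  0.01 -0.03] w0.0556 q [-0.74  0.37  0.09  1.87 -0.04  0.9   0.06]
tool offset mm [ 69.5  68.7 196.3]
jaw yaw 39.8 turn world z 0.2 => tool rz -0.2
tool z [-6.e-04 -4.e-04 -1.e+00]
knob 453.3 376.9 r 10.7 577 knob mean [453.17328472 377.00092372] disc (453.4, 377.1, 20.0) key [432.  368.8] 109 dist 22.78143540030625 yaw -159.35670654724788
```

View pics/s.png

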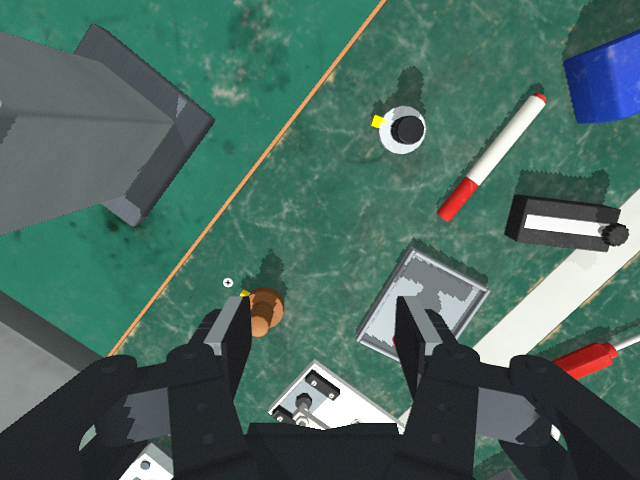

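```bash
python3 -m handwheel '[{"offset":[35,34.5,0],"rot":[0,0,0],"claw":0.3},{"offset":[34.5,34.3,20],"rot":[0,0,0],"claw":0.3},{"offset":[0,0,40],"rot":[0,0,0],"claw":0.3},{"offset":[0,0,40],"rot":[0,0,0],"claw":0.3},{"offset":[0,0,0],"rot":[0,0,0],"claw":0.2},{"offset":[0,0,0],"rot":[0,0,0],"claw":0.2}]'; python3 - <<'E'
from h import *
to(.4532,.377,.05,40); f=cam("wrist"); save(f,"t.png")
insert_pose(f,*proj(f,[.4532,.377,.025]),rad=120)
E
```

```text
clock: 24.35
position: [0.453, 0.3748, 0.1484]
tool_rot: [-3.141, 0.0, 2.267]
force: [-1.0, 0.2, 0.1]
grip_width: 0.0512
t24.4 pos [453.  374.8 148.4] rpy [-180.     0.   129.9] F [-1.   0.2  0.1] M [ 0.04 -0.04  0.04] w0.0512 q [-0.84  0.59  0.06  1.79 -0.05  0.76 -0.05]
tool offset mm [ 1.6  1.6 98.4]
jaw yaw 39.9 turn world z 0.1 => tool rz -0.1
tool z [-4.e-04 -8.e-04 -1.e+00]
knob 453.1 377.4 r 10.8 955 knob mean [453.01777733 377.571114  ] disc (485.2, 383.8, 52.3) key [431.7 369.1] 153 dist 22.903028749836338 yaw -158.65574321936515
```

```bash
python3 -m handwheel '[{"offset":[1.8,1.8,40],"rot":[0,0,0],"claw":0.2},{"offset":[0,0,33],"rot":[0,0,0],"claw":0.2},{"offset":[0,0,15],"rot":[0,0,0],"claw":0.2},{"offset":[0,0,10],"rot":[0,0,0],"claw":0.2},{"offset":[0,0,0],"rot":[0,0,0],"claw":-0.9},{"offset":[0,0,0],"rot":[0,0,0],"claw":-0.9},{"offset":[0,0,0],"rot":[0,0,0],"claw":-0.9},{"offset":[0,0,0],"rot":[0,0,0],"claw":-0.9},{"offset":[0,0,0],"rot":[0,0,0],"claw":-0.9}]' 50; python3 - <<'E'
from h import *
st()
E
python3 -m handwheel '[{"offset":[0,0,-30],"rot":[0,0,0],"claw":-0.9},{"offset":[0,0,-45],"rot":[0,0,0],"claw":-0.9},{"offset":[0,0,-45],"rot":[0,0,0],"claw":-0.9},{"offset":[0,0,-45],"rot":[0,0,0],"claw":-0.9},{"offset":[0,0,-35],"rot":[0,0,0],"claw":-0.9},{"offset":[0,0,0],"rot":[0,0,0],"claw":-0.9}]'; python3 - <<'E'
from h import *
to(.5058,-.0887,.25)
E
```

```text
clock: 25.3
position: [0.4538, 0.3779, 0.0512]
tool_rot: [3.14, -0.0, 2.269]
force: [-1.6, -0.7, 8.4]
grip_width: 0.0197
t25.3 pos [453.8 377.9  51.2] rpy [179.9  -0.  130. ] F [-1.6 -0.7  8.4] M [-0.19  0.16 -0.04] w0.0197 q [-0.83  0.74  0.05  1.83 -0.06  0.58 -0.05]
clock: 25.9
position: [0.4546, 0.3786, 0.2553]
tool_rot: [3.134, -0.001, 2.268]
force: [-0.5, -0.5, -1.7]
grip_width: 0.0201
t25.9 pos [454.6 378.6 255.3] rpy [179.5  -0.  130. ] F [-0.5 -0.5 -1.7] M [-0.01 -0.06  0.  ] w0.0201 q [-0.85  0.46  0.08  1.7  -0.04  0.98 -0.06]
tool offset mm [-390.9 -261.     2.9]
tool z [ 0.0057  0.0057 -1.    ]
```

```bash
python3 -m handwheel '[{"offset":[-20,-13,0],"rot":[0,0,0],"claw":-0.9},{"offset":[-34,-23,0],"rot":[0,0,0],"claw":-0.9},{"offset":[-34,-23,0],"rot":[0,0,0],"claw":-0.9},{"offset":[-34,-23,0],"rot":[0,0,0],"claw":-0.9},{"offset":[-34,-23,0],"rot":[0,0,0],"claw":-0.9},{"offset":[-34,-23,0],"rot":[0,0,0],"claw":-0.9},{"offset":[-34,-23,0],"rot":[0,0,0],"claw":-0.9},{"offset":[-34,-23,0],"rot":[0,0,0],"claw":-0.9},{"offset":[-34,-23,0],"rot":[0,0,0],"claw":-0.9},{"offset":[-34,-23,0],"rot":[0,0,0],"claw":-0.9},{"offset":[-34,-23,0],"rot":[0,0,0],"claw":-0.9},{"offset":[-31,-18,0],"rot":[0,0,0],"claw":-0.9}]'; python3 -m handwheel '[{"offset":[0,0,0],"rot":[0,0,7.4],"claw":-0.9},{"offset":[0,0,0],"rot":[0,0,7.4],"claw":-0.9},{"offset":[0,0,0],"rot":[0,0,7.4],"claw":-0.9},{"offset":[0,0,0],"rot":[0,0,7.4],"claw":-0.9},{"offset":[0,0,0],"rot":[0,0,0],"claw":-0.9},{"offset":[0,0,0],"rot":[0,0,0],"claw":-0.9}]'; python3 - <<'E'
from h import *
to(.5058,-.0887,.085,10.4)
E
```

```text
clock: 27.1
position: [0.504, -0.092, 0.2498]
tool_rot: [-3.141, 0.0, 2.268]
force: [-0.1, 0.8, -2.0]
grip_width: 0.02
clock: 27.7
position: [0.5044, -0.0897, 0.2497]
tool_rot: [-3.141, 0.0, 1.756]
force: [0.9, -0.2, -2.1]
grip_width: 0.02
t27.7 pos [504.4 -89.7 249.7] rpy [-180.     0.   100.6] F [ 0.9 -0.2 -2.1] M [-0.01 -0.05  0.03] w0.0200 q [-0.2   0.36  0.34  1.91 -0.15  0.9   0.4 ]
tool offset mm [  0.7   1.6 164.7]
jaw yaw 10.6 turn world z -0.2 => tool rz 0.2
tool z [-2.e-04 -1.e-04 -1.e+00]
```

```bash
python3 -m handwheel '[{"offset":[0.7,1.4,40],"rot":[0,0,0],"claw":-0.9},{"offset":[0,0,45],"rot":[0,0,0],"claw":-0.9},{"offset":[0,0,45],"rot":[0,0,0],"claw":-0.9},{"offset":[0,0,33],"rot":[0,0,0],"claw":-0.9},{"offset":[0,0,0],"rot":[0,0,0],"claw":-0.9},{"offset":[0,0,0],"rot":[0,0,0],"claw":-0.9}]'; python3 - <<'E'
from h import *
to(.5058,-.0887,.057,10.4)
g=cam("scene"); u=proj(g,[.505,-.09,.04]).astype(int); save(g,"u.png",(u[0]-50,u[1]-40,u[0]+50,u[1]+40),6)
E
```

```text
clock: 28.3
position: [0.5058, -0.0892, 0.0874]
tool_rot: [-3.141, -0.0, 1.754]
force: [0.2, 0.3, -0.9]
grip_width: 0.0196
t28.3 pos [505.8 -89.2  87.4] rpy [-180.    -0.   100.5] F [ 0.2  0.3 -0.9] M [-0.05  0.02 -0.  ] w0.0196 q [-0.11  0.61  0.24  2.02 -0.27  0.53  0.49]
tool offset mm [ 0.5  0.1 30.4]
jaw yaw 10.5 turn world z -0.1 => tool rz 0.1
tool z [-5.e-04  1.e-04 -1.e+00]
```

View pics/u.png

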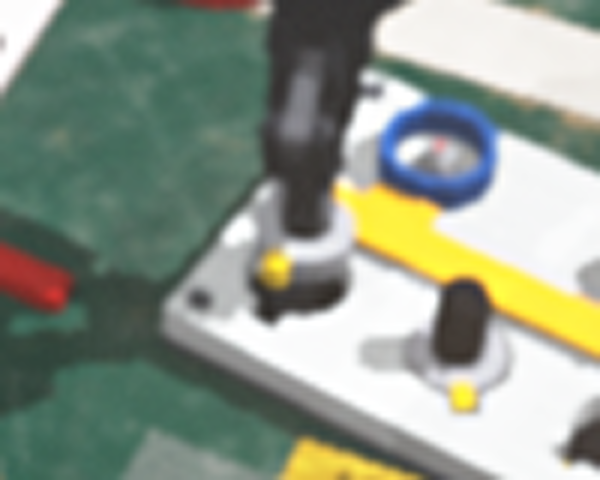

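```bash
python3 -m handwheel '[{"offset":[0.5,0,8],"rot":[0,0,0],"claw":-0.9},{"offset":[0,0,6],"rot":[0,0,0],"claw":-0.9},{"offset":[0,0,4],"rot":[0,0,0],"claw":-0.9},{"offset":[0,0,3],"rot":[0,0,0],"claw":-0.9},{"offset":[0,0,3],"rot":[0,0,0],"claw":-0.9},{"offset":[0,0,3],"rot":[0,0,0],"claw":-0.9},{"offset":[0,0,1.5],"rot":[0,0,0],"claw":-0.9},{"offset":[0,0,1.5],"rot":[0,0,0],"claw":-0.9},{"offset":[0,0,0],"rot":[0,0,0],"claw":-0.9}]'; python3 - <<'E'
from h import *
st()
E
```

```text
clock: 29.25
position: [0.5056, -0.0886, 0.0572]
tool_rot: [3.142, -0.0, 1.752]
force: [-4.1, -0.4, 10.0]
grip_width: 0.0199
t29.2 pos [505.6 -88.6  57.2] rpy [180.   -0.  100.4] F [-4.1 -0.4 10. ] M [ 0.03  0.91 -0.01] w0.0199 q [-0.09  0.67  0.21  2.03 -0.29  0.47  0.51]
```

```bash
python3 -m handwheel '[{"offset":[0,0,-0.5],"rot":[0,0,0],"claw":0},{"offset":[0,0,0],"rot":[0,0,0],"claw":0},{"offset":[0,0,0],"rot":[0,0,0],"claw":0},{"offset":[0,0,-20],"rot":[0,0,0],"claw":0},{"offset":[0,0,-40],"rot":[0,0,0],"claw":0.3},{"offset":[0,0,-45],"rot":[0,0,0],"claw":0.3},{"offset":[0,0,-45],"rot":[0,0,0],"claw":0.3},{"offset":[-30,20,0],"rot":[0,0,0],"claw":0.3},{"offset":[-40,20,0],"rot":[0,0,0],"claw":0.3},{"offset":[0,0,0],"rot":[0,0,0],"claw":0.3},{"offset":[0,0,0],"rot":[0,0,0],"claw":0.3}]'; python3 - <<'E'
from h import *
st(); f=cam("wrist"); save(f,"v.png")
u=proj(f,[.5677,-.2266,.052]).astype(int); print(u)
save(f,"v2.png",(u[0]-40,u[1]-40,u[0]+40,u[1]+40),7)
C=cloud(f);hsv=cv2.cvtColor(f["color"],cv2.COLOR_RGB2HSV)
m=((hsv[...,0]<8)|(hsv[...,0]>172))&(hsv[...,1]>150)&(np.hypot(C[...,0]-.5677,C[...,1]+.2266)<.017)&(C[...,2]>.045)
p=C[m][:,:2].mean(0); print(m.sum(),p,np.degrees(np.arctan2(p[1]+.2266,p[0]-.5677)))
E
```

```text
clock: 30.35
position: [0.5575, -0.1507, 0.2069]
tool_rot: [-3.141, 0.0, 1.751]
force: [0.5, -0.6, -0.1]
grip_width: 0.0555
t30.4 pos [ 557.5 -150.7  206.9] rpy [-180.     0.   100.3] F [ 0.5 -0.6 -0.1] M [ 0.04 -0.01 -0.02] w0.0555 q [-0.07  0.52  0.33  1.78 -0.21  0.87  0.53]
[316 325]
23 [ 0.57632951 -0.22781546] -8.01733630609185
```

View pics/v.png

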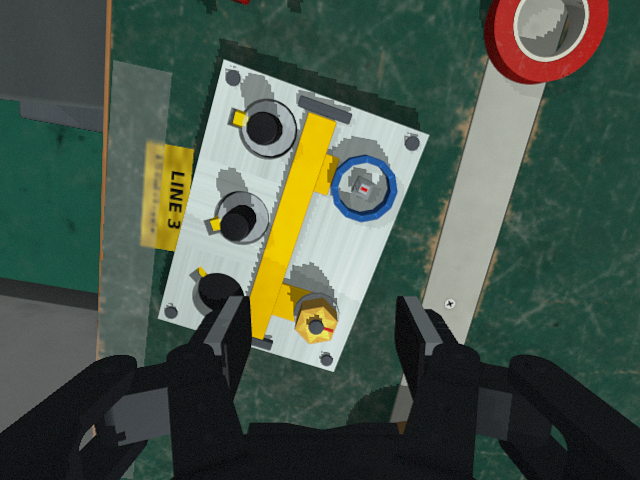

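View pics/v2.png

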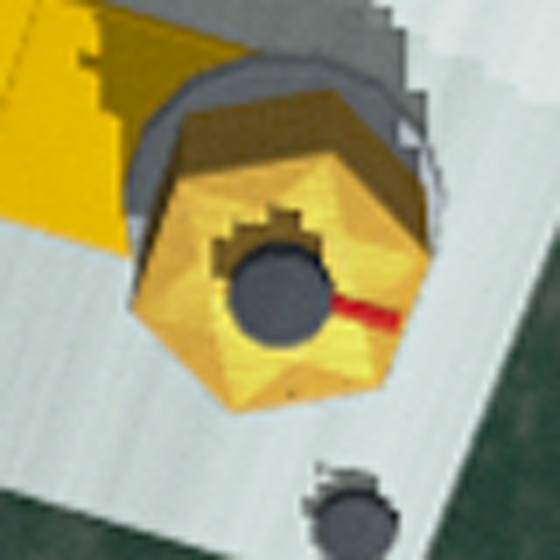

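```bash
python3 -m handwheel '[{"offset":[-38,-1.8,0],"rot":[0,0,0],"claw":0.3},{"offset":[-38.5,-1.8,0],"rot":[0,0,0],"claw":0.1},{"offset":[0,0,20],"rot":[0,0,-8.2],"claw":0},{"offset":[0,0,20],"rot":[0,0,-8.2],"claw":0},{"offset":[0,0,20],"rot":[0,0,-8.2],"claw":0},{"offset":[0,0,20],"rot":[0,0,-8.2],"claw":0},{"offset":[0,0,20],"rot":[0,0,-8.2],"claw":-0.1},{"offset":[0,0,0],"rot":[0,0,0],"claw":-0.1},{"offset":[0,0,0],"rot":[0,0,0],"claw":-0.1}]' 40; python3 - <<'E'
from h import *
to(.5677,-.2266,.058,51.3)
E
```

```text
clock: 31.3
position: [0.5678, -0.2255, 0.1077]
tool_rot: [3.142, -0.0, 2.464]
force: [-0.6, -0.9, -0.6]
grip_width: 0.0382
t31.3 pos [ 567.8 -225.5  107.7] rpy [180.   -0.  141.2] F [-0.6 -0.9 -0.6] M [-0.03 -0.02 -0.03] w0.0382 q [ 0.21  0.68  0.1   1.75 -0.1   0.71  1.26]
tool offset mm [-0.6 -0.9 49.7]
jaw yaw 51.2 turn world z 0.1 => tool rz -0.1
tool z [-3.e-04  3.e-04 -1.e+00]
```

```bash
python3 -m handwheel '[{"offset":[-0.6,-0.9,25],"rot":[0,0,0],"claw":-0.1},{"offset":[0,0,15],"rot":[0,0,0],"claw":-0.1},{"offset":[0,0,8.5],"rot":[0,0,0],"claw":-0.1},{"offset":[0,0,0],"rot":[0,0,0],"claw":-0.8},{"offset":[0,0,0],"rot":[0,0,0],"claw":-0.8},{"offset":[0,0,0],"rot":[0,0,0],"claw":-0.8},{"offset":[0,0,0],"rot":[0,0,0],"claw":-0.8}]' 40; python3 - <<'E'
from h import *
st()
E
python3 -m handwheel '[{"offset":[0,0,0],"rot":[0,0,6],"claw":-0.8},{"offset":[0,0,0],"rot":[0,0,6],"claw":-0.8},{"offset":[0,0,0],"rot":[0,0,6],"claw":-0.8},{"offset":[0,0,0],"rot":[0,0,6],"claw":-0.8},{"offset":[0,0,0],"rot":[0,0,6],"claw":-0.8},{"offset":[0,0,0],"rot":[0,0,6],"claw":-0.8},{"offset":[0,0,0],"rot":[0,0,6],"claw":-0.8},{"offset":[0,0,0],"rot":[0,0,6],"claw":-0.8},{"offset":[0,0,0],"rot":[0,0,6],"claw":-0.8},{"offset":[0,0,0],"rot":[0,0,6],"claw":-0.8}]';  python3 - <<'E'
from h import *
to(.5677,-.2266,.058)
E
```

```text
clock: 32.0
position: [0.5667, -0.2273, 0.0582]
tool_rot: [-3.14, -0.002, 2.467]
force: [-2.9, -5.8, -23.2]
grip_width: 0.029
t32.0 pos [ 566.7 -227.3   58.2] rpy [-1.799e+02 -1.000e-01  1.413e+02] F [ -2.9  -5.8 -23.2] M [-0.95  0.22 -0.04] w0.0290 q [ 0.22  0.76  0.09  1.77 -0.11  0.63  1.27]
clock: 33.0
position: [0.5659, -0.2277, 0.0582]
tool_rot: [-3.138, 0.001, 1.415]
force: [-8.7, -7.1, -22.4]
grip_width: 0.0287
t33.0 pos [ 565.9 -227.7   58.2] rpy [-179.8    0.    81.1] F [ -8.7  -7.1 -22.4] M [-1.83  1.61  0.04] w0.0287 q [ 0.04  0.79  0.37  1.78 -0.43  0.65  0.5 ]
tool offset mm [1.4 1.6 0.2]
tool z [-3.3e-03 -3.0e-04 -1.0e+00]
```

```bash
python3 -m handwheel '[{"offset":[1,1,0.6],"rot":[0,0,6],"claw":-0.8},{"offset":[0,0,0],"rot":[0,0,6],"claw":-0.8},{"offset":[0,0,0],"rot":[0,0,6],"claw":-0.8},{"offset":[0,0,0],"rot":[0,0,6],"claw":-0.8},{"offset":[0,0,0],"rot":[0,0,6],"claw":-0.8},{"offset":[0,0,0],"rot":[0,0,6],"claw":-0.8},{"offset":[0,0,0],"rot":[0,0,6],"claw":-0.8},{"offset":[0,0,0],"rot":[0,0,6],"claw":-0.8},{"offset":[0,0,0],"rot":[0,0,6],"claw":-0.8},{"offset":[0,0,0],"rot":[0,0,6],"claw":-0.8}]';  python3 - <<'E'
from h import *
to(.5677,-.2266,.058);f=cam("wrist"); save(f,"w.png")
E
```

```text
clock: 34.0
position: [0.5654, -0.2272, 0.058]
tool_rot: [-3.139, 0.005, 0.367]
force: [-24.2, -7.2, -3.1]
grip_width: 0.0288
t34.0 pos [ 565.4 -227.2   58. ] rpy [-179.9    0.3   21. ] F [-24.2  -7.2  -3.1] M [-1.68  5.26  0.09] w0.0288 q [-0.12  0.87  0.63  1.79 -0.73  0.74 -0.3 ]
tool offset mm [2.4 0.2 0. ]
tool z [-5.6e-03  4.0e-04 -1.0e+00]
```

View pics/w.png

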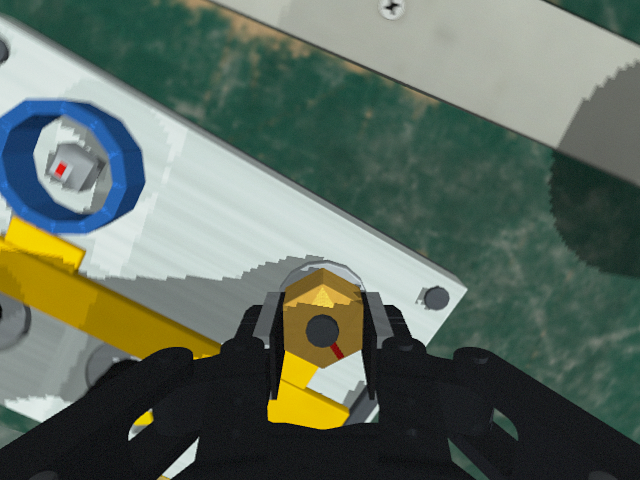

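```bash
python3 -m handwheel '[{"offset":[-1.9,-0.7,0],"rot":[0,0,6],"claw":-0.8},{"offset":[0,0,0],"rot":[0,0,6],"claw":-0.8},{"offset":[0,0,0],"rot":[0,0,6],"claw":-0.8},{"offset":[0,0,0],"rot":[0,0,6],"claw":-0.8},{"offset":[0,0,0],"rot":[0,0,6],"claw":-0.8},{"offset":[0,0,0],"rot":[0,0,6],"claw":-0.8},{"offset":[0,0,0],"rot":[0,0,6],"claw":-0.8}]';  python3 - <<'E'
from h import *
to(.5677,-.2266,.058)
E
```

```text
clock: 34.75
position: [0.565, -0.2266, 0.0581]
tool_rot: [3.141, 0.003, -0.365]
force: [-13.5, -4.5, -9.4]
grip_width: 0.0289
t34.8 pos [ 565.  -226.6   58.1] rpy [180.    0.2 -20.9] F [-13.5  -4.5  -9.4] M [-1.47  3.19  0.11] w0.0289 q [-0.22  0.94  0.8   1.79 -0.91  0.83 -0.88]
tool offset mm [ 2.5 -0.9  0.1]
tool z [-3.e-03  4.e-04 -1.e+00]
```

```bash
python3 -m handwheel '[{"offset":[-1,0,0],"rot":[0,0,4],"claw":-0.8},{"offset":[0,0,0],"rot":[0,0,4],"claw":-0.8},{"offset":[0,0,0],"rot":[0,0,4],"claw":-0.8},{"offset":[0,0,0],"rot":[0,0,3],"claw":-0.8}]';  python3 - <<'E'
from h import *
to(.5677,-.2266,.058);f=cam("wrist"); save(f,"x.png")
E
```

```text
clock: 35.15
position: [0.5656, -0.2264, 0.0583]
tool_rot: [3.14, -0.0, -0.624]
force: [3.0, -12.1, -10.5]
grip_width: 0.0286
t35.1 pos [ 565.6 -226.4   58.3] rpy [179.9  -0.  -35.7] F [  3.  -12.1 -10.5] M [-2.79 -0.73  1.09] w0.0286 q [-0.24  0.97  0.86  1.8  -0.97  0.86 -1.1 ]
tool offset mm [ 1.8 -1.1  0.3]
tool z [-6.0e-04 -1.1e-03 -1.0e+00]
```

View pics/x.png

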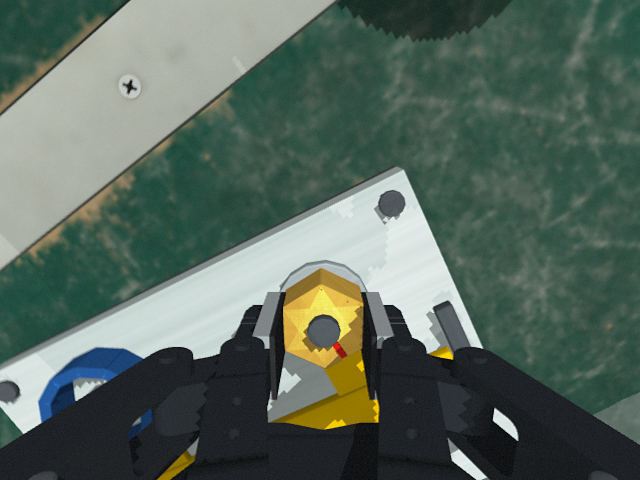

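```bash
python3 -m handwheel '[{"offset":[0,0,0],"rot":[0,0,0],"claw":0.1},{"offset":[0,0,0],"rot":[0,0,0],"claw":0.1},{"offset":[0,0,0],"rot":[0,0,0],"claw":0.1},{"offset":[0,0,-20],"rot":[0,0,0],"claw":0.1},{"offset":[0,0,-40],"rot":[0,0,0],"claw":0.2},{"offset":[0,0,-45],"rot":[0,0,0],"claw":0.5},{"offset":[0,0,-45],"rot":[0,0,-8.5],"claw":0.5},{"offset":[0,0,-40],"rot":[0,0,-8.5],"claw":0.5},{"offset":[0,0,0],"rot":[0,0,-8.5],"claw":0.5},{"offset":[0,0,0],"rot":[0,0,-8.5],"claw":0.5},{"offset":[0,0,0],"rot":[0,0,-8.5],"claw":0.5},{"offset":[0,0,0],"rot":[0,0,-8.5],"claw":0.5}]'; python3 -m handwheel '[{"offset":[0,0,0],"rot":[0,0,-8.5],"claw":0.5},{"offset":[0,0,0],"rot":[0,0,-8.5],"claw":0.5},{"offset":[0,0,0],"rot":[0,0,-8.5],"claw":0.5},{"offset":[0,0,0],"rot":[0,0,-8.5],"claw":0.5},{"offset":[0,0,0],"rot":[0,0,-8.5],"claw":0.5},{"offset":[0,0,0],"rot":[0,0,-8.5],"claw":0.5},{"offset":[0,0,0],"rot":[0,0,-8.5],"claw":0.5},{"offset":[0,0,0],"rot":[0,0,-8.5],"claw":0.5},{"offset":[0,0,0],"rot":[0,0,0],"claw":0.5}]'; python3 - <<'E'
from h import *
to(.54,-.13,.22)
E
```

```text
clock: 36.4
position: [0.5658, -0.2261, 0.25]
tool_rot: [3.141, -0.001, 0.274]
force: [-0.5, -0.9, -0.6]
grip_width: 0.0639
clock: 37.3
position: [0.5658, -0.2265, 0.2499]
tool_rot: [3.14, 0.0, 1.457]
force: [-0.1, -1.7, 1.1]
grip_width: 0.0643
t37.3 pos [ 565.8 -226.5  249.9] rpy [179.9   0.   83.5] F [-0.1 -1.7  1.1] M [-0.01 -0.03  0.01] w0.0643 q [-0.08  0.55  0.54  1.67 -0.33  1.01  0.46]
tool offset mm [ 93.  -36.6  29.8]
tool z [ 1.4e-03 -6.0e-04 -1.0e+00]
```

```bash
python3 -m handwheel '[{"offset":[45,-18,0],"rot":[0,0,0],"claw":0.5},{"offset":[45,-18,0],"rot":[0,0,0],"claw":0.5},{"offset":[0,0,0],"rot":[0,0,0],"claw":0.5},{"offset":[0,0,0],"rot":[0,0,0],"claw":0.5}]'; python3 - <<'E'
from h import *
st(); f=cam("wrist"); save(f,"y.png")
print([(round(x["conf"],2),np.round(onz(f,*x["uv"],.024)[:2],4).tolist()) for x in imaging.mark_of("keeper_edge","wrist")[:2]])
print([(round(x["conf"],2),np.round(onz(f,*x["uv"],.036)[:2],4).tolist()) for x in imaging.mark_of("lock_screw_top","wrist")[:2]])
u=proj(f,[.5843,-.1179,.036]).astype(int); save(f,"y2.png",(u[0]-35,u[1]-35,u[0]+35,u[1]+35),8)
C=cloud(f);hsv=cv2.cvtColor(f["color"],cv2.COLOR_RGB2HSV)
m=(C[...,2]>.0345)&(C[...,2]<.038)&(np.hypot(C[...,0]-.5843,C[...,1]+.1179)<.01)
q=C[m][:,:2]; print(len(q), q.mean(0), cv2.minAreaRect((q*1000).astype(np.float32)))
m=(C[...,2]>.029)&(C[...,2]<.038)&(np.hypot(C[...,0]-.5843,C[...,1]+.1179)<.012)
q=C[m][:,:2]; print(len(q), q.mean(0), cv2.minAreaRect((q*1000).astype(np.float32)))
m=(hsv[...,0]>18)&(hsv[...,0]<32)&(hsv[...,1]>150)&(abs(C[...,2]-.030)<.002)
q=C[m][:,:2]-[.5305,-.1653]; a=np.radians(8.7); qf=q@np.array([[np.cos(a),np.sin(a)],[-np.sin(a),np.cos(a)]]); print("keeper xf min pct",np.percentile(qf[:,0],[0.5,2,5]))
E
```

```text
clock: 37.7
position: [0.5406, -0.1315, 0.2492]
tool_rot: [3.141, -0.0, 1.453]
force: [0.3, -0.2, 0.5]
grip_width: 0.0639
t37.7 pos [ 540.6 -131.5  249.2] rpy [180.   -0.   83.3] F [ 0.3 -0.2  0.5] M [-0.05 -0.04  0.05] w0.0639 q [-0.27  0.47  0.56  1.81 -0.3   0.95  0.3 ]
[(0.94, [0.5074, -0.1613])]
[(0.78, [0.5847, -0.1184]), (0.19, [0.5305, -0.1517])]
84 [ 0.58357503 -0.11760451] ((583.8886108398438, -117.82196807861328), (8.585180282592773, 9.58621883392334), 81.49163055419922)
248 [ 0.5831137  -0.11741738] ((583.3417358398438, -117.90048217773438), (13.584843635559082, 13.465229034423828), 74.88525390625)
keeper xf min pct [-0.02140162 -0.02102351 -0.02034889]
```

View pics/y.png

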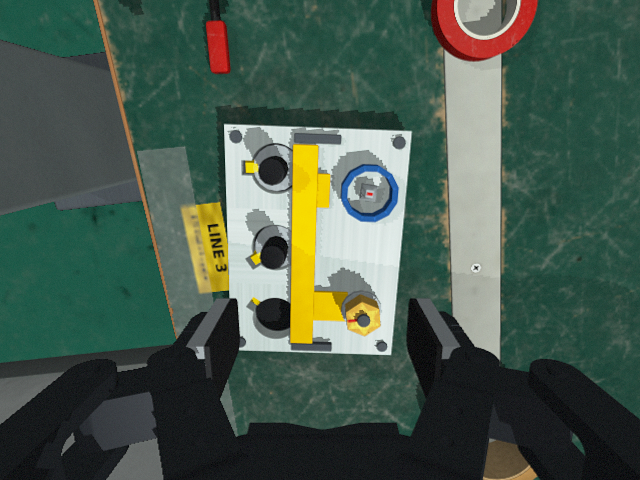

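View pics/y2.png

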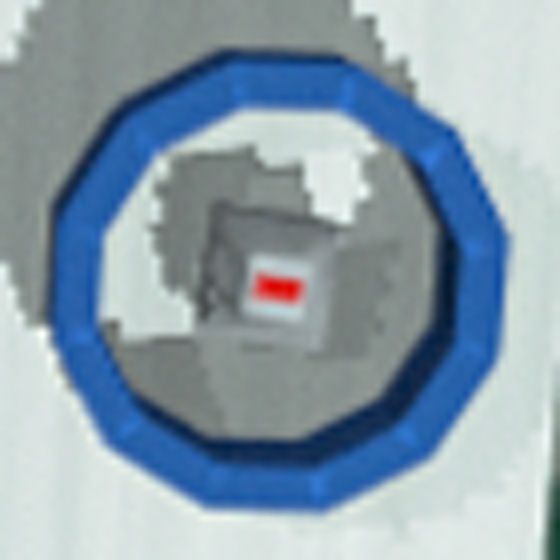

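```bash
python3 -m handwheel '[{"offset":[20,-2,0],"rot":[0,0,0],"claw":0.5},{"offset":[40,-2,0],"rot":[0,0,0],"claw":0.5},{"offset":[40,-2,0],"rot":[0,0,0],"claw":0.5},{"offset":[40,-2,0],"rot":[0,0,0],"claw":0.5},{"offset":[40,-2,0],"rot":[0,0,0],"claw":0.5},{"offset":[40,-2,0],"rot":[0,0,0],"claw":0.5},{"offset":[40,-2,0],"rot":[0,0,0],"claw":0.5},{"offset":[40,-2,0],"rot":[0,0,0],"claw":0.5},{"offset":[30,-2,0],"rot":[0,0,0],"claw":0.5},{"offset":[20,-2,0],"rot":[0,0,0],"claw":0.5},{"offset":[0,0,0],"rot":[0,0,0],"claw":0.5},{"offset":[0,0,0],"rot":[0,0,0],"claw":0.5}]'; python3 - <<'E'
from h import *
st(); f=cam("wrist"); save(f,"z.png")
print([(round(x["conf"],2),np.round(onz(f,*x["uv"],.004)[:2],4).tolist()) for x in imaging.mark_of("t_key","wrist")[:2]],[(round(x["conf"],2),np.round(onz(f,*x["uv"],0)[:2],4).tolist()) for x in imaging.mark_of("key_tray","wrist")[:2]])
C=cloud(f);hsv=cv2.cvtColor(f["color"],cv2.COLOR_RGB2HSV)
red=((hsv[...,0]<8)|(hsv[...,0]>172))&(hsv[...,1]>130)
m=red&(abs(C[...,2]-.068)<.0025)&(np.hypot(C[...,0]-.60,C[...,1]-.26)<.08)
q=C[m]; print(len(q),q.mean(0), cv2.minAreaRect((q[:,:2]*1000).astype(np.float32)))
m=(abs(C[...,2]-.012)<.0015)&(np.hypot(C[...,0]-.60,C[...,1]-.26)<.085)
q=C[m]; print("tray rim",len(q), cv2.minAreaRect((q[:,:2]*1000).astype(np.float32)))
E
```

```text
clock: 39.05
position: [0.5614, 0.2166, 0.2481]
tool_rot: [3.142, 0.001, 1.454]
force: [0.8, -0.9, 0.2]
grip_width: 0.0637
t39.0 pos [561.4 216.6 248.1] rpy [1.80e+02 1.00e-01 8.33e+01] F [ 0.8 -0.9  0.2] M [-0.02 -0.03  0.02] w0.0637 q [-0.82  0.54  0.52  1.69 -0.31  1.   -0.31]
[(0.9, [0.5991, 0.2524])] [(0.82, [0.5936, 0.26])]
1631 [0.59842202 0.25256152 0.06735368] ((597.8313598632812, 252.33447265625), (78.6236572265625, 12.694610595703125), 17.233522415161133)
tray rim 1575 ((589.814697265625, 259.77099609375), (89.81600952148438, 109.80342864990234), 11.606222152709961)
```

View pics/z.png

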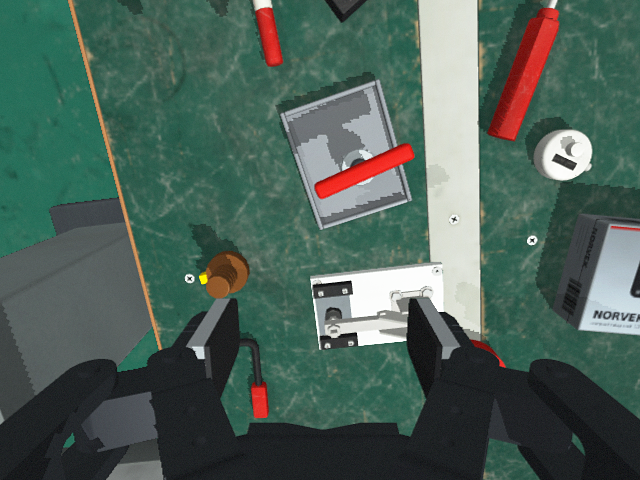

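```bash
python3 -m handwheel '[{"offset":[39.8,32,0],"rot":[0,0,0],"claw":0.3},{"offset":[0,0,0],"rot":[0,0,-8.2],"claw":0},{"offset":[0,0,0],"rot":[0,0,-8.2],"claw":-0.1},{"offset":[0,0,0],"rot":[0,0,-8.2],"claw":-0.1},{"offset":[0,0,0],"rot":[0,0,-8.2],"claw":-0.1},{"offset":[0,0,0],"rot":[0,0,-8.2],"claw":-0.1},{"offset":[0,0,0],"rot":[0,0,-8.2],"claw":-0.1},{"offset":[0,0,0],"rot":[0,0,-8.2],"claw":-0.1},{"offset":[0,0,0],"rot":[0,0,-8.2],"claw":-0.1},{"offset":[0,0,0],"rot":[0,0,-8.2],"claw":-0.1},{"offset":[0,0,0],"rot":[0,0,-8.2],"claw":-0.1},{"offset":[0,0,0],"rot":[0,0,-8.2],"claw":-0.1}]'; python3 -m handwheel '[{"offset":[0,0,0],"rot":[0,0,-8],"claw":-0.1},{"offset":[0,0,20],"rot":[0,0,-8],"claw":-0.1},{"offset":[0,0,40],"rot":[0,0,-7.7],"claw":-0.1},{"offset":[0,0,40],"rot":[0,0,0],"claw":-0.1},{"offset":[0,0,0],"rot":[0,0,0],"claw":-0.1},{"offset":[0,0,0],"rot":[0,0,0],"claw":-0.1}]';python3 - <<'E'
from h import *
to(.598,.2524,.074,107.2); f=cam("wrist"); save(f,"za.png")
C=cloud(f);hsv=cv2.cvtColor(f["color"],cv2.COLOR_RGB2HSV)
red=((hsv[...,0]<8)|(hsv[...,0]>172))&(hsv[...,1]>130)
m=red&(abs(C[...,2]-.068)<.0025)&(np.hypot(C[...,0]-.60,C[...,1]-.26)<.08)
q=C[m]; print(len(q),q.mean(0), cv2.minAreaRect((q[:,:2]*1000).astype(np.float32)))
E
```

```text
clock: 40.4
position: [0.5969, 0.2515, 0.2483]
tool_rot: [-3.141, 0.0, 3.034]
force: [1.1, 0.1, -0.8]
grip_width: 0.0385
clock: 41.0
position: [0.597, 0.252, 0.149]
tool_rot: [-3.141, -0.0, -2.841]
force: [-0.1, -0.0, 1.1]
grip_width: 0.0384
t41.0 pos [597. 252. 149.] rpy [-180.    -0.  -162.8] F [-0.1 -0.   1.1] M [ 0.03  0.01 -0.02] w0.0384 q [-0.49  0.67 -0.    1.62  0.    0.85  1.38]
tool offset mm [-1.1  0.1 75. ]
jaw yaw 107.2 turn world z 0.0 => tool rz -0.0
tool z [-2.e-04 -5.e-04 -1.e+00]
2985 [0.59607148 0.25143547 0.06730941] ((598.193115234375, 252.02212524414062), (79.12936401367188, 12.544219017028809), 17.60332679748535)
```

View pics/za.png

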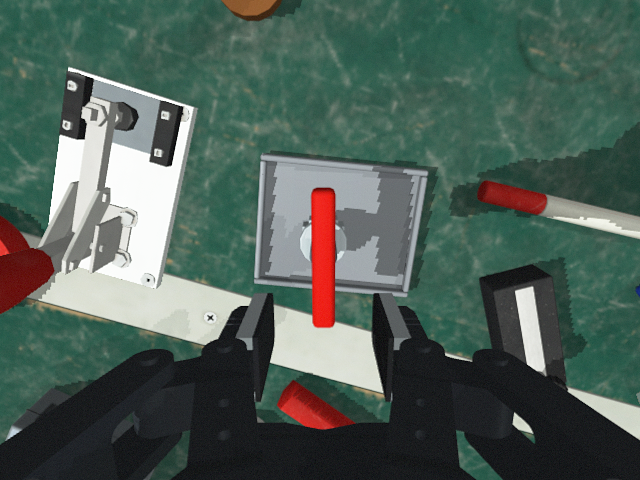

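```bash
python3 -m handwheel '[{"offset":[-1,0,30],"rot":[0,0,0],"claw":-0.2},{"offset":[0,0,25],"rot":[0,0,0],"claw":-0.2},{"offset":[0,0,12],"rot":[0,0,0],"claw":-0.2},{"offset":[0,0,8],"rot":[0,0,0],"claw":-0.2},{"offset":[0,0,0],"rot":[0,0,0],"claw":-1},{"offset":[0,0,0],"rot":[0,0,0],"claw":-1},{"offset":[0,0,0],"rot":[0,0,0],"claw":-1},{"offset":[0,0,0],"rot":[0,0,0],"claw":-1},{"offset":[0,0,0],"rot":[0,0,0],"claw":-1}]' 60;python3 - <<'E'
from h import *
st(); f=cam("wrist"); save(f,"zb.png")
E
```

```text
clock: 41.95
position: [0.5982, 0.2534, 0.0744]
tool_rot: [3.141, 0.002, -2.84]
force: [-0.5, 0.2, 8.4]
grip_width: 0.011
t42.0 pos [598.2 253.4  74.4] rpy [ 1.800e+02  1.000e-01 -1.627e+02] F [-0.5  0.2  8.4] M [0.05 0.2  0.01] w0.0110 q [-0.49  0.77 -0.01  1.65  0.01  0.72  1.37]
```

View pics/zb.png

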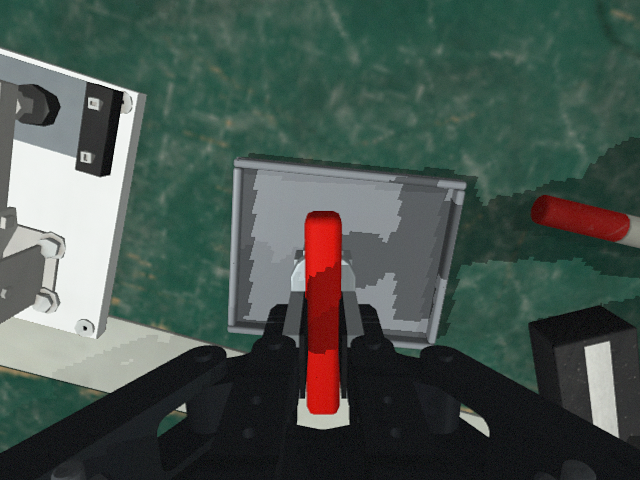

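```bash
python3 -m handwheel '[{"offset":[0,0,-15],"rot":[0,0,0],"claw":-1},{"offset":[0,0,-30],"rot":[0,0,0],"claw":-1},{"offset":[0,0,-45],"rot":[0,0,0],"claw":-1},{"offset":[0,0,-45],"rot":[0,0,0],"claw":-1},{"offset":[0,0,-45],"rot":[0,0,0],"claw":-1},{"offset":[0,0,-35],"rot":[0,0,0],"claw":-1},{"offset":[0,0,0],"rot":[0,0,0],"claw":-1},{"offset":[0,0,0],"rot":[0,0,0],"claw":-1}]';python3 - <<'E'
from h import *
to(.5841,-.1179,.285); f=cam("wrist"); save(f,"zc.png")
E
```

```text
clock: 42.8
position: [0.5975, 0.2529, 0.2894]
tool_rot: [3.141, 0.002, -2.84]
force: [0.3, 0.0, -2.5]
grip_width: 0.011
t42.8 pos [597.5 252.9 289.4] rpy [ 1.800e+02  1.000e-01 -1.627e+02] F [ 0.3  0.  -2.5] M [ 0.01  0.06 -0.04] w0.0110 q [-0.5   0.53  0.01  1.49 -0.    1.13  1.38]
tool offset mm [ 123.  -350.1    4.2]
tool z [ 1.4e-03  7.0e-04 -1.0e+00]
```

View pics/zc.png

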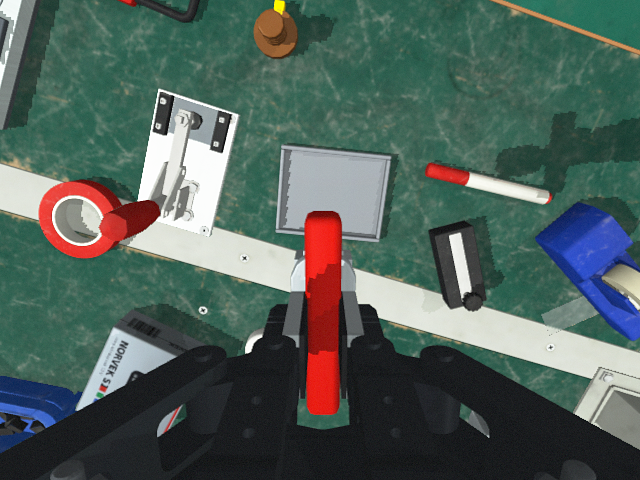

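```bash
python3 -m handwheel '[{"offset":[6,-17,0],"rot":[0,0,0],"claw":-1},{"offset":[12,-35,0],"rot":[0,0,0],"claw":-1},{"offset":[12,-35,0],"rot":[0,0,0],"claw":-1},{"offset":[12,-35,0],"rot":[0,0,0],"claw":-1},{"offset":[12,-35,0],"rot":[0,0,0],"claw":-1},{"offset":[12,-35,0],"rot":[0,0,0],"claw":-1},{"offset":[12,-35,0],"rot":[0,0,0],"claw":-1},{"offset":[12,-35,0],"rot":[0,0,0],"claw":-1},{"offset":[12,-35,0],"rot":[0,0,0],"claw":-1},{"offset":[12,-35,0],"rot":[0,0,0],"claw":-1},{"offset":[9,-18,0],"rot":[0,0,0],"claw":-1},{"offset":[0,0,0],"rot":[0,0,0],"claw":-1}]';python3 -m handwheel '[{"offset":[0,0,0],"rot":[0,0,7.95],"claw":-1},{"offset":[0,0,0],"rot":[0,0,7.95],"claw":-1},{"offset":[0,0,0],"rot":[0,0,7.95],"claw":-1},{"offset":[0,0,0],"rot":[0,0,7.95],"claw":-1},{"offset":[0,0,20],"rot":[0,0,0],"claw":-1},{"offset":[0,0,40],"rot":[0,0,0],"claw":-1},{"offset":[0,0,0],"rot":[0,0,0],"claw":-1},{"offset":[0,0,0],"rot":[0,0,0],"claw":-1}]';python3 - <<'E'
from h import *
to(.5841,-.1179,.115,75.5); f=cam("wrist"); save(f,"zd.png")
C=cloud(f);u=proj(f,[.5841,-.1179,.036]); print(u)
E
```

```text
clock: 44.05
position: [0.5826, -0.1218, 0.2871]
tool_rot: [-3.141, -0.003, -2.845]
force: [-0.2, 0.6, -1.9]
grip_width: 0.0112
clock: 44.85
position: [0.5838, -0.1175, 0.2282]
tool_rot: [-3.141, -0.002, 2.889]
force: [0.1, 0.5, -1.0]
grip_width: 0.0113
t44.9 pos [ 583.8 -117.5  228.2] rpy [-1.800e+02 -1.000e-01  1.655e+02] F [ 0.1  0.5 -1. ] M [ 0.04 -0.03 -0.01] w0.0113 q [-0.04  0.51  0.19  1.71 -0.12  0.94  1.52]
tool offset mm [ -0.6  -0.3 113.2]
jaw yaw 75.5 turn world z -0.0 => tool rz 0.0
tool z [-1.9e-03  1.0e-04 -1.0e+00]
[321.9205819  218.98929409]
```

View pics/zd.png

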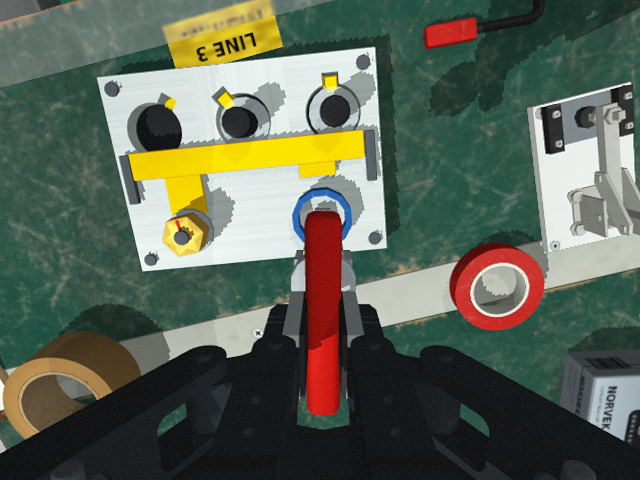

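```bash
python3 -m handwheel '[{"offset":[-0.5,-0.3,40],"rot":[0,0,0],"claw":-1},{"offset":[0,0,40],"rot":[0,0,0],"claw":-1},{"offset":[0,0,30],"rot":[0,0,0],"claw":-1},{"offset":[0,0,0],"rot":[0,0,0],"claw":-1},{"offset":[0,0,0],"rot":[0,0,0],"claw":-1}]';python3 - <<'E'
from h import *
to(.5841,-.1179,.0924,75.5); 
for n in("side","scene"):
    g=cam(n); u=proj(g,[.584,-.118,.05]).astype(int); save(g,"ze_%s.png"%n,(u[0]-40,u[1]-40,u[0]+40,u[1]+40),7)
E
```

```text
clock: 45.4
position: [0.5854, -0.1184, 0.12]
tool_rot: [3.141, 0.001, 2.888]
force: [-0.4, -0.5, -0.5]
grip_width: 0.0114
t45.4 pos [ 585.4 -118.4  120. ] rpy [1.800e+02 1.000e-01 1.655e+02] F [-0.4 -0.5 -0.5] M [-0.07 -0.03 -0.  ] w0.0114 q [-0.01  0.65  0.16  1.79 -0.15  0.72  1.55]
tool offset mm [ 1.5  0.1 27.6]
jaw yaw 75.5 turn world z 0.0 => tool rz -0.0
tool z [ 1.4e-03 -2.0e-04 -1.0e+00]
```

View pics/ze_scene.png

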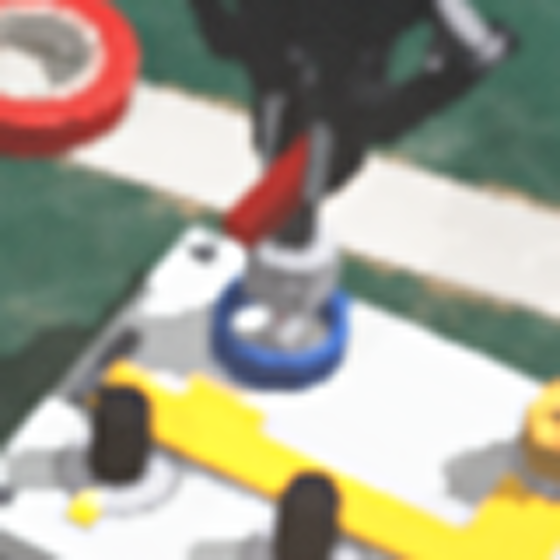

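View pics/ze_side.png

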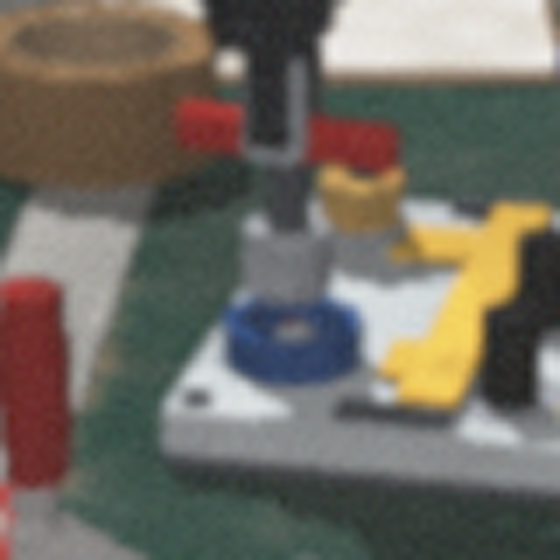

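```bash
python3 -m handwheel '[{"offset":[1.5,0,5],"rot":[0,0,0],"claw":-1},{"offset":[0,0,5],"rot":[0,0,0],"claw":-1},{"offset":[0,0,3],"rot":[0,0,0],"claw":-1},{"offset":[0,0,3],"rot":[0,0,0],"claw":-1},{"offset":[0,0,2],"rot":[0,0,0],"claw":-1},{"offset":[0,0,0],"rot":[0,0,0],"claw":-1}]';python3 - <<'E'
from h import *
to(.5841,-.1179,.0924,75.5); 
E
```

```text
clock: 46.1
position: [0.583, -0.1177, 0.0999]
tool_rot: [-3.142, -0.0, 2.888]
force: [-0.6, 0.2, -1.8]
grip_width: 0.0115
t46.1 pos [ 583.  -117.7   99.9] rpy [-180.    -0.   165.5] F [-0.6  0.2 -1.8] M [-0.01  0.    0.01] w0.0115 q [-0.01  0.68  0.15  1.8  -0.15  0.68  1.55]
tool offset mm [-1.1  0.1  7.5]
jaw yaw 75.5 turn world z 0.0 => tool rz -0.0
tool z [-5.e-04  1.e-04 -1.e+00]
```

```bash
python3 -m handwheel '[{"offset":[-0.7,0,2.5],"rot":[0,0,0],"claw":-1},{"offset":[0,0,2.5],"rot":[0,0,0],"claw":-1},{"offset":[0,0,1.5],"rot":[0,0,0],"claw":-1},{"offset":[0,0,0.7],"rot":[0,0,0],"claw":-1},{"offset":[0,0,0],"rot":[0,0,0],"claw":-1}]';python3 - <<'E'
from h import *
st()
E
```

```text
clock: 46.6
position: [0.5838, -0.1179, 0.0929]
tool_rot: [-3.142, -0.0, 2.888]
force: [-0.8, -0.5, -1.9]
grip_width: 0.0113
t46.6 pos [ 583.8 -117.9   92.9] rpy [-180.    -0.   165.5] F [-0.8 -0.5 -1.9] M [ 0.   -0.02 -0.  ] w0.0113 q [-0.    0.69  0.15  1.8  -0.15  0.66  1.55]
```

```bash
python3 -m handwheel '[{"offset":[0,0,0],"rot":[0,0,6],"claw":-1},{"offset":[0,0,0],"rot":[0,0,6],"claw":-1},{"offset":[0,0,0],"rot":[0,0,6],"claw":-1},{"offset":[0,0,0],"rot":[0,0,6],"claw":-1},{"offset":[0,0,0],"rot":[0,0,6],"claw":-1},{"offset":[0,0,0],"rot":[0,0,6],"claw":-1},{"offset":[0,0,0],"rot":[0,0,6],"claw":-1},{"offset":[0,0,0],"rot":[0,0,6],"claw":-1},{"offset":[0,0,0],"rot":[0,0,6],"claw":-1}]';python3 - <<'E'
from h import *
st()
E
```

```text
clock: 47.5
position: [0.5834, -0.1187, 0.0931]
tool_rot: [-3.141, 0.001, 1.941]
force: [-2.5, -5.3, 0.2]
grip_width: 0.0116
t47.5 pos [ 583.4 -118.7   93.1] rpy [-180.     0.   111.2] F [-2.5 -5.3  0.2] M [-1.21  0.87  0.06] w0.0116 q [-0.17  0.73  0.4   1.81 -0.42  0.69  0.84]
```

```bash
python3 -m handwheel '[{"offset":[0,0,0],"rot":[0,0,4],"claw":-1},{"offset":[0,0,0],"rot":[0,0,4],"claw":-1},{"offset":[0,0,0],"rot":[0,0,0],"claw":-1}]';python3 - <<'E'
from h import *
st()
E
```

```text
clock: 47.8
position: [0.5833, -0.1188, 0.0931]
tool_rot: [-3.141, 0.001, 1.803]
force: [-3.6, -4.1, 1.7]
grip_width: 0.0109
t47.8 pos [ 583.3 -118.8   93.1] rpy [-1.799e+02  1.000e-01  1.033e+02] F [-3.6 -4.1  1.7] M [-1.1   0.85  0.08] w0.0109 q [-0.2   0.73  0.44  1.81 -0.46  0.7   0.74]
```

```bash
python3 -m handwheel '[{"offset":[0,0,0],"rot":[0,0,4],"claw":-1},{"offset":[0,0,0],"rot":[0,0,4],"claw":-1},{"offset":[0,0,0],"rot":[0,0,0],"claw":-1}]';python3 - <<'E'
from h import *
st()
E
```

```text
clock: 48.1
position: [0.5832, -0.1188, 0.0931]
tool_rot: [-3.141, 0.001, 1.664]
force: [-3.4, -4.2, 0.9]
grip_width: 0.0112
t48.1 pos [ 583.2 -118.8   93.1] rpy [-1.799e+02  1.000e-01  9.530e+01] F [-3.4 -4.2  0.9] M [-1.15  1.01  0.11] w0.0112 q [-0.22  0.74  0.48  1.81 -0.5   0.71  0.63]
```

```bash
python3 -m handwheel '[{"offset":[0,0,0],"rot":[0,0,3],"claw":-1},{"offset":[0,0,0],"rot":[0,0,3],"claw":-1},{"offset":[0,0,0],"rot":[0,0,0],"claw":-1}]';python3 - <<'E'
from h import *
st()
E
```

```text
clock: 48.4
position: [0.5832, -0.1188, 0.0931]
tool_rot: [-3.141, 0.001, 1.56]
force: [-4.1, -4.5, 0.8]
grip_width: 0.0112
t48.4 pos [ 583.2 -118.8   93.1] rpy [-1.799e+02  1.000e-01  8.940e+01] F [-4.1 -4.5  0.8] M [-1.21  1.14  0.07] w0.0112 q [-0.24  0.75  0.51  1.82 -0.53  0.71  0.55]
```

```bash
python3 -m handwheel '[{"offset":[0,0,0],"rot":[0,0,3],"claw":-1},{"offset":[0,0,0],"rot":[0,0,3],"claw":-1},{"offset":[0,0,0],"rot":[0,0,0],"claw":-1}]';python3 - <<'E'
from h import *
st()
E
```

```text
clock: 48.7
position: [0.5831, -0.1188, 0.093]
tool_rot: [-3.141, 0.001, 1.455]
force: [-3.9, -3.9, 1.0]
grip_width: 0.011
t48.7 pos [ 583.1 -118.8   93. ] rpy [-1.799e+02  1.000e-01  8.340e+01] F [-3.9 -3.9  1. ] M [-1.18  1.28  0.17] w0.0110 q [-0.25  0.76  0.53  1.82 -0.56  0.72  0.47]
```

```bash
python3 -m handwheel '[{"offset":[0,0,0],"rot":[0,0,2.5],"claw":-1},{"offset":[0,0,0],"rot":[0,0,2.5],"claw":-1},{"offset":[0,0,0],"rot":[0,0,0],"claw":-1}]';python3 - <<'E'
from h import *
st()
f=cam("wrist"); save(f,"zf.png")
E
```

```text
clock: 49.0
position: [0.583, -0.1188, 0.093]
tool_rot: [-3.14, 0.001, 1.368]
force: [-5.0, -4.4, 0.6]
grip_width: 0.0112
t49.0 pos [ 583.  -118.8   93. ] rpy [-1.799e+02  1.000e-01  7.840e+01] F [-5.  -4.4  0.6] M [-1.15  1.39  0.12] w0.0112 q [-0.27  0.77  0.56  1.82 -0.58  0.73  0.41]
```

View pics/zf.png

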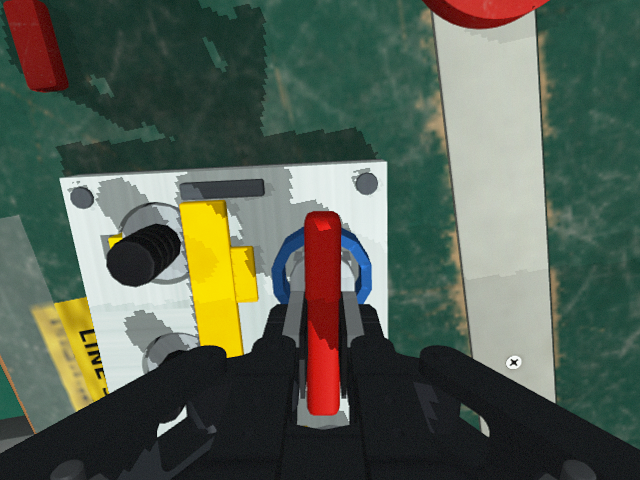

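```bash
python3 -m handwheel '[{"offset":[0,0,0],"rot":[0,0,2.5],"claw":-1},{"offset":[0,0,0],"rot":[0,0,2.5],"claw":-1},{"offset":[0,0,0],"rot":[0,0,0],"claw":-1}]';python3 - <<'E'
from h import *
st()
E
```

```text
clock: 49.35
position: [0.5829, -0.1187, 0.093]
tool_rot: [-3.14, 0.001, 1.281]
force: [-6.5, -4.7, 1.1]
grip_width: 0.0112
t49.4 pos [ 582.9 -118.7   93. ] rpy [-1.799e+02  1.000e-01  7.340e+01] F [-6.5 -4.7  1.1] M [-1.17  1.49  0.21] w0.0112 q [-0.28  0.77  0.58  1.82 -0.6   0.74  0.34]
```

```bash
python3 -m handwheel '[{"offset":[0,0,0],"rot":[0,0,2.5],"claw":-1},{"offset":[0,0,0],"rot":[0,0,2.5],"claw":-1},{"offset":[0,0,0],"rot":[0,0,0],"claw":-1}]';python3 - <<'E'
from h import *
st()
E
```

```text
clock: 49.65
position: [0.5828, -0.1187, 0.093]
tool_rot: [-3.14, 0.001, 1.193]
force: [-6.3, -4.2, 1.5]
grip_width: 0.0117
t49.6 pos [ 582.8 -118.7   93. ] rpy [-1.799e+02  1.000e-01  6.840e+01] F [-6.3 -4.2  1.5] M [-1.05  1.59 -0.05] w0.0117 q [-0.3   0.78  0.6   1.82 -0.63  0.74  0.27]
```

```bash
python3 -m handwheel '[{"offset":[0,0,-10],"rot":[0,0,0],"claw":-1},{"offset":[0,0,-20],"rot":[0,0,0],"claw":-1},{"offset":[0,0,-40],"rot":[0,0,0],"claw":-1},{"offset":[-25,0,-25],"rot":[0,0,0],"claw":-1},{"offset":[-35,0,0],"rot":[0,0,0],"claw":-1},{"offset":[0,0,0],"rot":[0,0,0],"claw":-1},{"offset":[0,0,0],"rot":[0,0,0],"claw":-1}]';python3 - <<'E'
from h import *
st(); f=cam("wrist"); save(f,"zg.png")
u=proj(f,[.5841,-.1179,.036]).astype(int); print(u); save(f,"zg2.png",(u[0]-45,u[1]-45,u[0]+45,u[1]+45),7)
C=cloud(f);hsv=cv2.cvtColor(f["color"],cv2.COLOR_RGB2HSV)
m=(C[...,2]>.0345)&(C[...,2]<.038)&(np.hypot(C[...,0]-.5843,C[...,1]+.1179)<.01)
q=C[m][:,:2]; print(len(q), q.mean(0), cv2.minAreaRect((q*1000).astype(np.float32)))
m=(C[...,2]>.027)&(C[...,2]<.038)&(np.hypot(C[...,0]-.5843,C[...,1]+.1179)<.012)
q=C[m][:,:2]; print(len(q), q.mean(0), cv2.minAreaRect((q*1000).astype(np.float32)))
E
```

```text
clock: 50.35
position: [0.5616, -0.1741, 0.1881]
tool_rot: [3.141, -0.0, 1.194]
force: [0.4, 0.9, -2.1]
grip_width: 0.011
t50.4 pos [ 561.6 -174.1  188.1] rpy [180.   -0.   68.4] F [ 0.4  0.9 -2.1] M [ 0.05  0.02 -0.04] w0.0110 q [-0.27  0.65  0.7   1.79 -0.52  0.9   0.29]
[321 145]
142 [ 0.58337313 -0.11806123] ((583.65234375, -117.98233795166016), (8.798578262329102, 8.363507270812988), 16.700807571411133)
388 [ 0.5835202  -0.11786622] ((583.4465942382812, -117.97618865966797), (13.338838577270508, 13.330023765563965), 17.708221435546875)
```

View pics/zg.png

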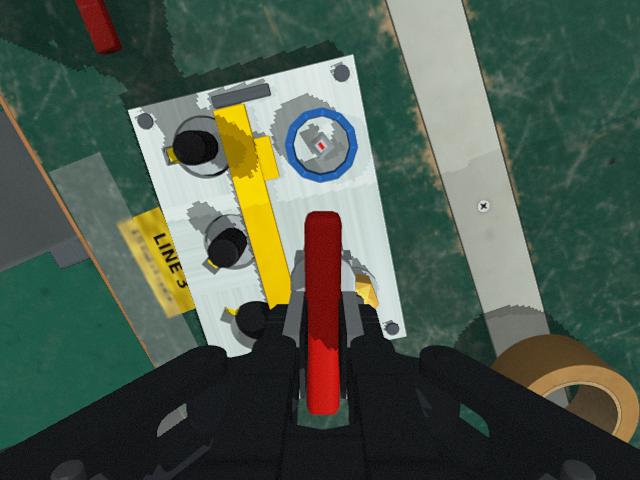

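View pics/zg2.png

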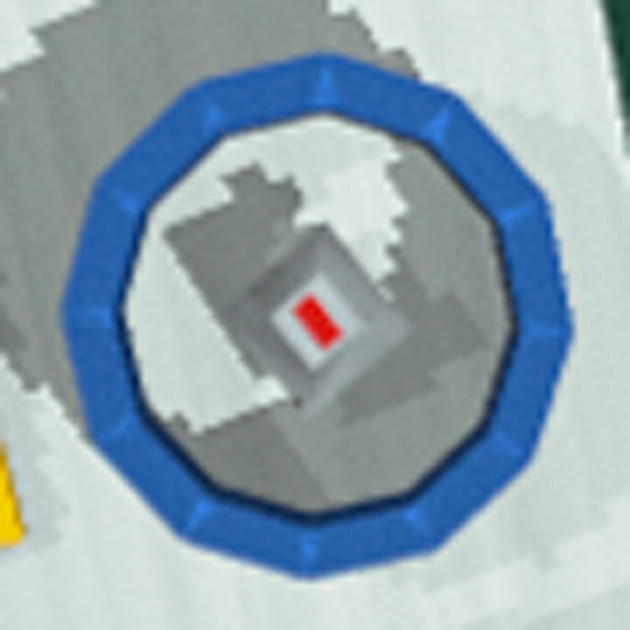

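```bash
python3 -m handwheel '[{"offset":[30,0,0],"rot":[0,0,0],"claw":-1},{"offset":[30,0,0],"rot":[0,0,0],"claw":-1},{"offset":[0,0,0],"rot":[0,0,-7.8],"claw":-1},{"offset":[0,0,0],"rot":[0,0,-7.8],"claw":-1},{"offset":[0,0,0],"rot":[0,0,-7.8],"claw":-1},{"offset":[0,0,0],"rot":[0,0,-7.8],"claw":-1},{"offset":[0,0,0],"rot":[0,0,-7.8],"claw":-1},{"offset":[0,0,40],"rot":[0,0,0],"claw":-1},{"offset":[0,0,0],"rot":[0,0,0],"claw":-1},{"offset":[0,0,0],"rot":[0,0,0],"claw":-1}]' 90;python3 - <<'E'
from h import *
to(.5837,-.118,.0926,17.4); f=cam("wrist"); save(f,"zh.png")
E
```

```text
clock: 51.4
position: [0.5836, -0.1174, 0.148]
tool_rot: [-3.14, -0.001, 1.876]
force: [0.0, -0.2, -1.6]
grip_width: 0.0104
t51.4 pos [ 583.6 -117.4  148. ] rpy [-179.9   -0.   107.5] F [ 0.  -0.2 -1.6] M [ 0.01 -0.04 -0.03] w0.0104 q [-0.23  0.66  0.49  1.79 -0.41  0.8   0.77]
tool offset mm [-0.6  0.  55.4]
jaw yaw 17.5 turn world z -0.1 => tool rz 0.1
tool z [-1.8e-03  1.0e-04 -1.0e+00]
```

View pics/zh.png

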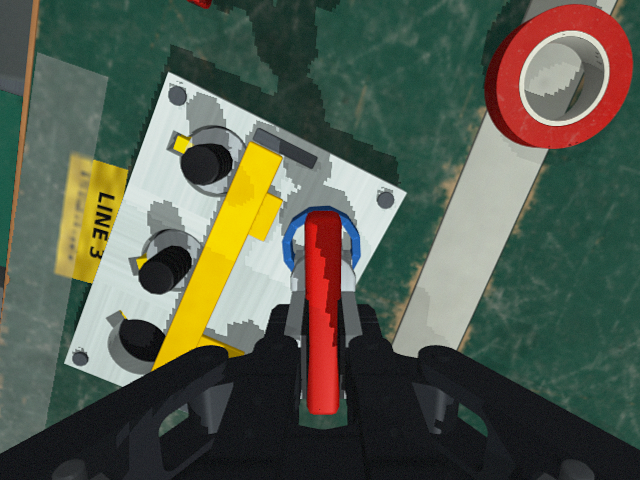

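```bash
python3 -m handwheel '[{"offset":[-0.6,0,20],"rot":[0,0,0],"claw":-1},{"offset":[0,0,12],"rot":[0,0,0],"claw":-1},{"offset":[0,0,8],"rot":[0,0,0],"claw":-1},{"offset":[0,0,5],"rot":[0,0,0],"claw":-1},{"offset":[0,0,4],"rot":[0,0,0],"claw":-1},{"offset":[0,0,3],"rot":[0,0,0],"claw":-1},{"offset":[0,0,2],"rot":[0,0,0],"claw":-1},{"offset":[0,0,1],"rot":[0,0,0],"claw":-1},{"offset":[0,0,0],"rot":[0,0,0],"claw":-1}]';python3 - <<'E'
from h import *
to(.5837,-.118,.0926,17.4)
E
python3 -m handwheel '[{"offset":[0,0,0],"rot":[0,0,4],"claw":-1},{"offset":[0,0,0],"rot":[0,0,4],"claw":-1},{"offset":[0,0,0],"rot":[0,0,4],"claw":-1},{"offset":[0,0,0],"rot":[0,0,0],"claw":-1}]';python3 - <<'E'
from h import *
to(.5837,-.118,.0926,17.4)
E
```

```text
clock: 52.35
position: [0.584, -0.1185, 0.093]
tool_rot: [3.142, 0.0, 1.876]
force: [-0.7, 0.2, -1.9]
grip_width: 0.0105
t52.4 pos [ 584.  -118.5   93. ] rpy [180.    0.  107.5] F [-0.7  0.2 -1.9] M [0.   0.04 0.04] w0.0105 q [-0.19  0.73  0.44  1.81 -0.46  0.7   0.81]
tool offset mm [ 0.6 -0.1  0.4]
jaw yaw 17.5 turn world z -0.1 => tool rz 0.1
tool z [ 0. -0. -1.]
clock: 52.75
position: [0.5835, -0.1188, 0.093]
tool_rot: [-3.141, 0.0, 1.665]
force: [-3.6, -1.6, -0.0]
grip_width: 0.0102
t52.8 pos [ 583.5 -118.8   93. ] rpy [-179.9    0.    95.4] F [-3.6 -1.6 -0. ] M [-0.52  1.03  0.03] w0.0102 q [-0.23  0.75  0.5   1.81 -0.52  0.71  0.65]
tool offset mm [0.7 0.3 0.4]
jaw yaw 5.4 turn world z 12.0 => tool rz -12.0
tool z [-9.e-04 -5.e-04 -1.e+00]
```

```bash
for i in 1; do python3 -m handwheel '[{"offset":[0,0,0],"rot":[0,0,4],"claw":-1},{"offset":[0,0,0],"rot":[0,0,0],"claw":-1}]' | grep -v clock; python3 -c 'from h import *; st()'; done
python3 -m handwheel '[{"offset":[0,0,0],"rot":[0,0,4],"claw":-1},{"offset":[0,0,0],"rot":[0,0,0],"claw":-1}]' | grep force; python3 -c 'from h import *; st()'
python3 -m handwheel '[{"offset":[0,0,0],"rot":[0,0,4],"claw":-1},{"offset":[0,0,0],"rot":[0,0,0],"claw":-1}]' | grep force; python3 -c 'from h import *; st(); f=cam("wrist"); save(f,"zi.png")'
```

```text
position: [0.5834, -0.119, 0.093]
tool_rot: [-3.141, 0.001, 1.596]
force: [-4.1, -2.2, -1.2]
grip_width: 0.0108
t53.0 pos [ 583.4 -119.    93. ] rpy [-179.9    0.    91.5] F [-4.1 -2.2 -1.2] M [-0.73  1.2   0.01] w0.0108 q [-0.24  0.75  0.51  1.82 -0.54  0.72  0.6 ]
force: [-5.8, -3.1, -0.1]
t53.1 pos [ 583.3 -119.    92.9] rpy [-179.9    0.    87.5] F [-5.8 -3.1 -0.1] M [-0.81  1.43  0.1 ] w0.0106 q [-0.25  0.76  0.53  1.82 -0.55  0.72  0.54]
force: [-6.0, -3.3, 1.1]
t53.4 pos [ 583.2 -119.    92.9] rpy [-179.9    0.    83.5] F [-6.  -3.3  1.1] M [-0.83  1.59  0.23] w0.0105 q [-0.26  0.76  0.55  1.82 -0.57  0.73  0.49]
```

View pics/zi.png

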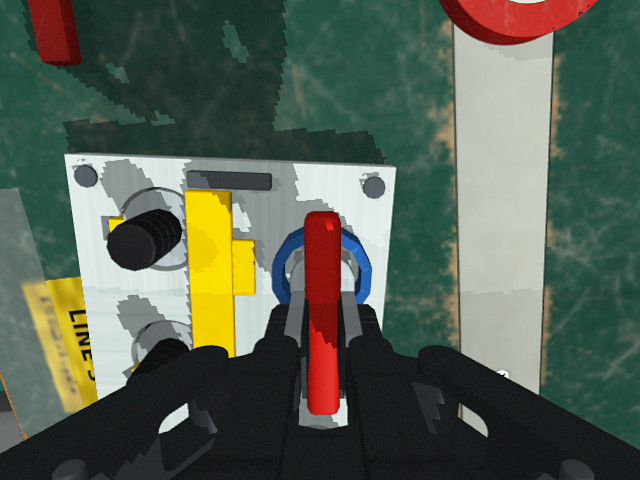

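```bash
python3 -m handwheel '[{"offset":[0,0,0],"rot":[0,0,3],"claw":-1},{"offset":[0,0,0],"rot":[0,0,0],"claw":-1}]' | grep force; python3 -c 'from h import *; st()'
python3 -m handwheel '[{"offset":[0,0,0],"rot":[0,0,-5],"claw":-1},{"offset":[0,0,-10],"rot":[0,0,-5],"claw":-1},{"offset":[0,0,-20],"rot":[0,0,0],"claw":-1},{"offset":[0,0,-40],"rot":[0,0,0],"claw":-1},{"offset":[-25,0,-25],"rot":[0,0,0],"claw":-1},{"offset":[-35,0,0],"rot":[0,0,0],"claw":-1},{"offset":[0,0,0],"rot":[0,0,0],"claw":-1},{"offset":[0,0,0],"rot":[0,0,0],"claw":-1}]';python3 - <<'E'
from h import *
st(); f=cam("wrist"); save(f,"zj.png")
u=proj(f,[.5841,-.1179,.036]).astype(int); print(u); save(f,"zj2.png",(u[0]-45,u[1]-45,u[0]+45,u[1]+45),7)
C=cloud(f)
for lo in(.0345,.027):
    m=(C[...,2]>lo)&(C[...,2]<.038)&(np.hypot(C[...,0]-.5843,C[...,1]+.1179)<.012)
    q=C[m][:,:2]; print(len(q), q.mean(0), cv2.minAreaRect((q*1000).astype(np.float32)))
E
```

```text
force: [-5.2, -2.9, 1.1]
t53.6 pos [ 583.1 -119.    93. ] rpy [-179.9    0.    80.5] F [-5.2 -2.9  1.1] M [-0.82  1.61  0.22] w0.0104 q [-0.27  0.77  0.56  1.82 -0.59  0.73  0.45]
clock: 54.4
position: [0.5845, -0.1791, 0.1882]
tool_rot: [3.141, -0.0, 1.58]
force: [0.6, 1.3, -2.0]
grip_width: 0.0105
t54.4 pos [ 584.5 -179.1  188.2] rpy [180.   -0.   90.5] F [ 0.6  1.3 -2. ] M [-0.   -0.    0.02] w0.0105 q [-0.2   0.65  0.61  1.72 -0.45  0.91  0.61]
[321 143]
140 [ 0.58348822 -0.1181052 ] ((583.424072265625, -118.2739028930664), (8.87629508972168, 8.993307113647461), 17.067716598510742)
392 [ 0.58353474 -0.11793061] ((583.4945068359375, -118.11246490478516), (13.394002914428711, 13.395263671875), 18.288497924804688)
```

View pics/zj2.png

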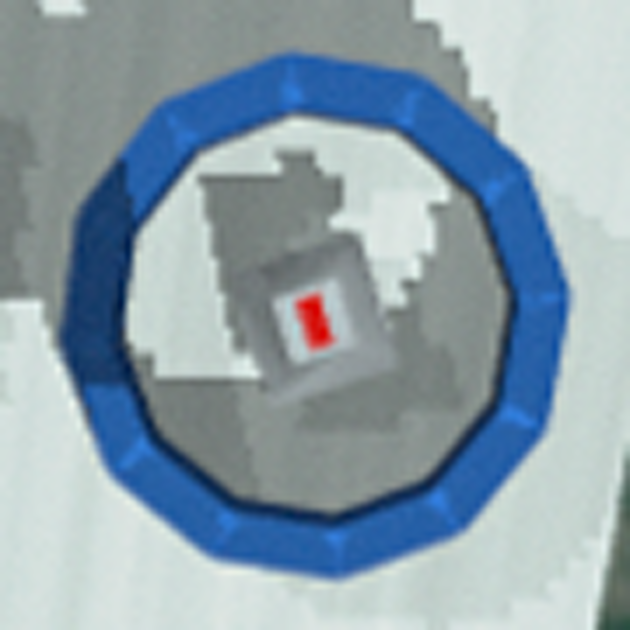

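```bash
python3 -m handwheel '[{"offset":[0,0,-40],"rot":[0,0,0],"claw":-1},{"offset":[20,0,-40],"rot":[0,0,0],"claw":-1},{"offset":[40,1,-20],"rot":[0,0,0],"claw":-1},{"offset":[42,1,0],"rot":[0,0,0],"claw":-1},{"offset":[42,1,0],"rot":[0,0,0],"claw":-1},{"offset":[42,1,0],"rot":[0,0,0],"claw":-1},{"offset":[42,1,0],"rot":[0,0,0],"claw":-1},{"offset":[42,1,0],"rot":[0,0,0],"claw":-1},{"offset":[42,1,0],"rot":[0,0,0],"claw":-1},{"offset":[42,1,0],"rot":[0,0,0],"claw":-1},{"offset":[42,1,0],"rot":[0,0,0],"claw":-1},{"offset":[30,0,0],"rot":[0,0,0],"claw":-1}]';python3 -m handwheel '[{"offset":[13,0,0],"rot":[0,0,0],"claw":-1},{"offset":[0,0,0],"rot":[0,0,0],"claw":-1},{"offset":[0,0,0],"rot":[0,0,0],"claw":-1}]';python3 - <<'E'
from h import *
to(.5898,.2598,.0744); f=cam("wrist"); save(f,"zk.png")
g=cam("side");u=proj(g,[.59,.26,.25]).astype(int); save(g,"zk_side.png",(u[0]-60,u[1]-60,u[0]+60,u[1]+90),4)
E
```

```text
clock: 55.65
position: [0.5886, 0.252, 0.2874]
tool_rot: [-3.141, -0.001, 1.584]
force: [0.5, 0.3, -2.6]
grip_width: 0.0103
clock: 55.95
position: [0.5895, 0.26, 0.2878]
tool_rot: [-3.141, 0.001, 1.58]
force: [0.2, -0.5, -2.2]
grip_width: 0.01
t56.0 pos [589.5 260.  287.8] rpy [-180.     0.    90.5] F [ 0.2 -0.5 -2.2] M [-0.03 -0.02 -0.06] w0.0100 q [-0.92  0.6   0.66  1.53 -0.39  1.15 -0.17]
tool offset mm [-1.000e-01  4.000e-01  2.134e+02]
tool z [-2.e-04 -7.e-04 -1.e+00]
```

View pics/zk.png

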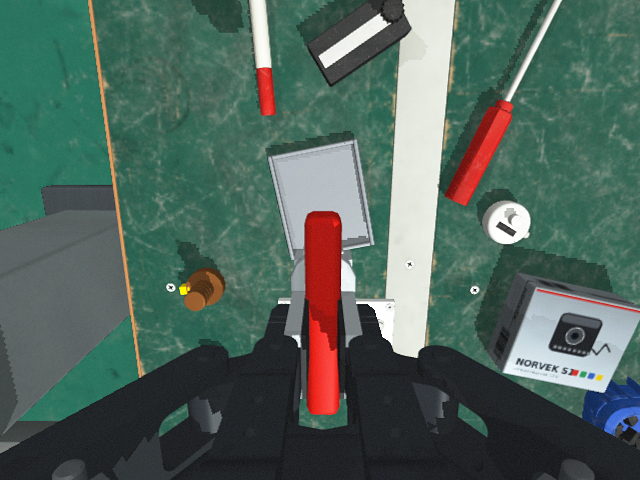

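View pics/zk_side.png

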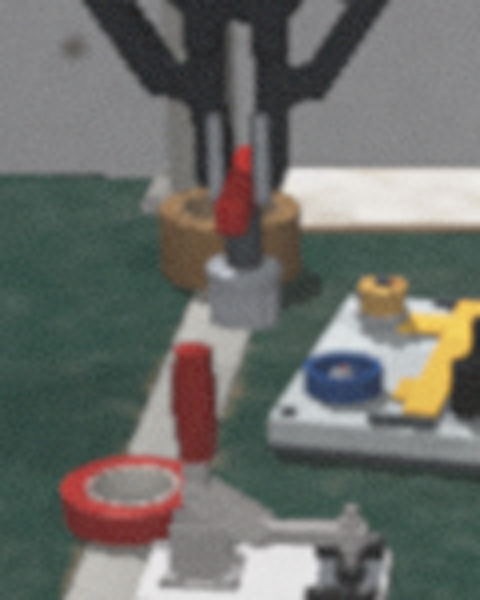

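```bash
python3 -m handwheel '[{"offset":[0,0.4,45],"rot":[0,0,0],"claw":-1},{"offset":[0,0,45],"rot":[0,0,0],"claw":-1},{"offset":[0,0,45],"rot":[0,0,0],"claw":-1},{"offset":[0,0,40],"rot":[0,0,0],"claw":-1},{"offset":[0,0,20],"rot":[0,0,0],"claw":-1},{"offset":[0,0,10],"rot":[0,0,0],"claw":-1},{"offset":[0,0,5],"rot":[0,0,0],"claw":-1},{"offset":[0,0,0],"rot":[0,0,0],"claw":-1}]';python3 -m handwheel '[{"offset":[0,0,1],"rot":[0,0,0],"claw":-1},{"offset":[0,0,1],"rot":[0,0,0],"claw":-1},{"offset":[0,0,1],"rot":[0,0,0],"claw":-1},{"offset":[0,0,0],"rot":[0,0,0],"claw":-1}]'; python3 -c 'from h import *; st()'
```

```text
clock: 56.85
position: [0.5905, 0.2603, 0.0786]
tool_rot: [3.141, -0.0, 1.579]
force: [-0.1, -0.2, -1.4]
grip_width: 0.0104
clock: 57.25
position: [0.5901, 0.2607, 0.0752]
tool_rot: [3.141, -0.0, 1.58]
force: [-0.1, -0.2, -2.0]
grip_width: 0.0103
t57.2 pos [590.1 260.7  75.2] rpy [180.   -0.   90.5] F [-0.1 -0.2 -2. ] M [ 0.02 -0.01  0.  ] w0.0103 q [-0.83  0.84  0.51  1.68 -0.55  0.77 -0.05]
```

```bash
python3 -m handwheel '[{"offset":[0,0,0.6],"rot":[0,0,0],"claw":-1},{"offset":[0,0,0.6],"rot":[0,0,0],"claw":-1},{"offset":[0,0,0],"rot":[0,0,0],"claw":-1}]'; python3 -c 'from h import *; st()'
```

```text
clock: 57.55
position: [0.5904, 0.2607, 0.0745]
tool_rot: [3.141, -0.001, 1.579]
force: [-2.4, -0.6, 10.1]
grip_width: 0.0105
t57.5 pos [590.4 260.7  74.5] rpy [180.   -0.   90.5] F [-2.4 -0.6 10.1] M [-0.16  0.64  0.02] w0.0105 q [-0.82  0.84  0.5   1.68 -0.55  0.76 -0.05]
```

Contact with the tray floor; release gently and lift.

```bash
python3 -m handwheel '[{"offset":[0,0,-0.4],"rot":[0,0,0],"claw":-0.5},{"offset":[0,0,0],"rot":[0,0,0],"claw":-0.2},{"offset":[0,0,0],"rot":[0,0,0],"claw":0},{"offset":[0,0,0],"rot":[0,0,0],"claw":0},{"offset":[0,0,-15],"rot":[0,0,0],"claw":0},{"offset":[0,0,-35],"rot":[0,0,0],"claw":0},{"offset":[0,0,-45],"rot":[0,0,0],"claw":0},{"offset":[0,0,-45],"rot":[0,0,0],"claw":0},{"offset":[-40,0,-40],"rot":[0,0,0],"claw":0},{"offset":[-40,0,0],"rot":[0,0,0],"claw":0},{"offset":[0,0,0],"rot":[0,0,0],"claw":0}]'; python3 - <<'E'
from h import *
st(); f=cam("wrist"); save(f,"zl.png")
g=cam("side"); save(g,"zl_side.png",(200,150,400,390),2.5)
s=cam("scene"); save(s,"zl_scene.png",(150,180,470,340),2.5)
E
```

```text
clock: 58.65
position: [0.5914, 0.1794, 0.2524]
tool_rot: [3.139, 0.0, 1.573]
force: [0.9, -0.5, -0.7]
grip_width: 0.0426
t58.6 pos [591.4 179.4 252.4] rpy [179.8   0.   90.1] F [ 0.9 -0.5 -0.7] M [0.06 0.01 0.01] w0.0426 q [-0.81  0.59  0.65  1.64 -0.4   1.04 -0.04]
```

View pics/zl.png

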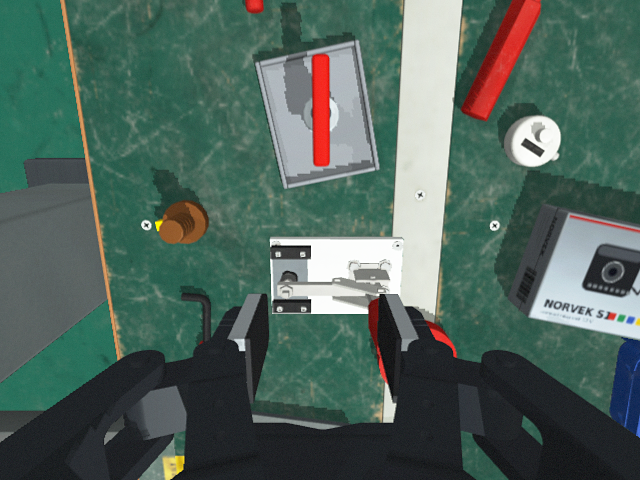

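View pics/zl_side.png

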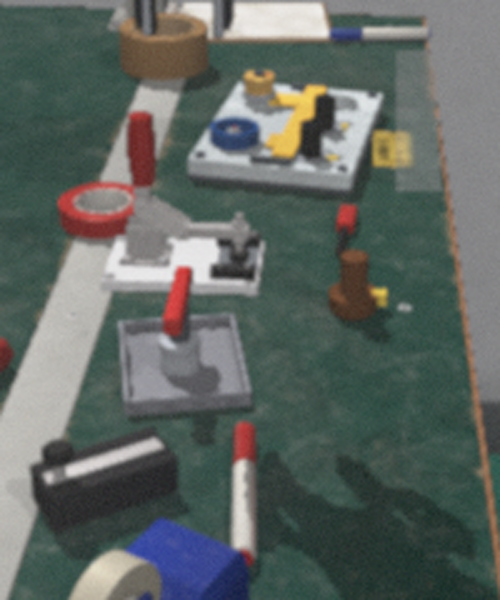

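View pics/zl_scene.png

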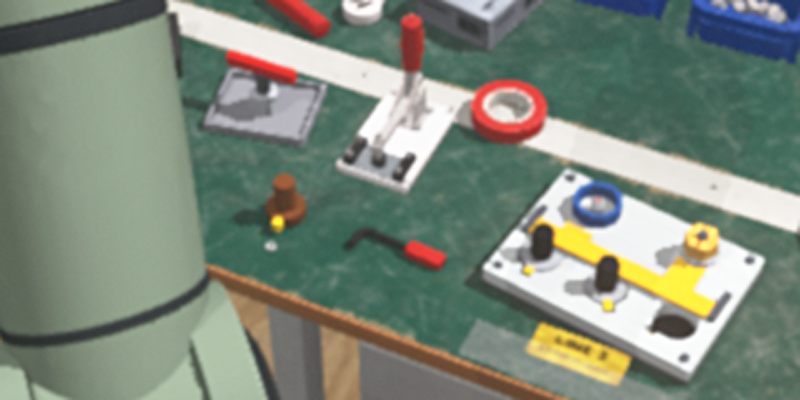

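View pics/zj.png

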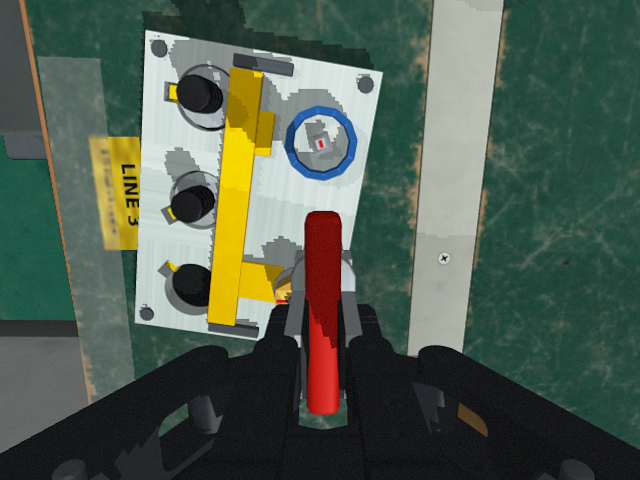

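```bash
python3 -m handwheel '[{"offset":[-45,-5,0],"rot":[0,0,0],"claw":0},{"offset":[-45,-5,0],"rot":[0,0,0],"claw":0},{"offset":[-45,-5,0],"rot":[0,0,0],"claw":0},{"offset":[-45,-5,0],"rot":[0,0,0],"claw":0},{"offset":[-45,-5,0],"rot":[0,0,0],"claw":0},{"offset":[-40,-10,0],"rot":[0,0,0],"claw":0},{"offset":[-40,-10,0],"rot":[0,0,0],"claw":0},{"offset":[0,0,0],"rot":[0,0,0],"claw":0},{"offset":[0,0,0],"rot":[0,0,0],"claw":0}]'; python3 - <<'E'
from h import *
st(); f=cam("wrist"); save(f,"zm.png")
C=cloud(f);hsv=cv2.cvtColor(f["color"],cv2.COLOR_RGB2HSV)
a=np.radians(8.7);R=np.array([[np.cos(a),np.sin(a)],[-np.sin(a),np.cos(a)]])
m=(hsv[...,0]>18)&(hsv[...,0]<32)&(hsv[...,1]>150)&(abs(C[...,2]-.030)<.002)
qf=(C[m][:,:2]-[.5305,-.1653])@R; print("keeper xf",np.percentile(qf[:,0],[0.5,2]))
for p in [(.5058,-.0887),(.4949,-.1599)]:
    d=np.hypot(C[...,0]-p[0],C[...,1]-p[1]); z=C[...,2][(d<.018)&(d>.013)&(C[...,2]<.03)]; k=C[...,2][(d<.009)]; print("disc z med",np.median(z),"knob",np.max(k))
m=(C[...,2]>.027)&(C[...,2]<.038)&(np.hypot(C[...,0]-.5843,C[...,1]+.1179)<.012)
q=C[m][:,:2]; print(len(q), cv2.minAreaRect((q*1000).astype(np.float32)))
E
```

```text
clock: 59.7
position: [0.5485, -0.12, 0.2495]
tool_rot: [-3.141, -0.0, 1.579]
force: [-0.0, 0.8, 0.7]
grip_width: 0.0426
t59.7 pos [ 548.5 -120.   249.5] rpy [-180.    -0.    90.5] F [-0.   0.8  0.7] M [ 0.06 -0.   -0.04] w0.0426 q [-0.36  0.5   0.67  1.8  -0.37  0.97  0.47]
keeper xf [-0.02134631 -0.02095384]
disc z med 0.02169166428300512 knob 0.05729664560967718
disc z med 0.02173695863711697 knob 0.05733804606750886
242 ((583.4163208007812, -117.9066162109375), (13.426609992980957, 13.725970268249512), 18.72694206237793)
```

View pics/zm.png

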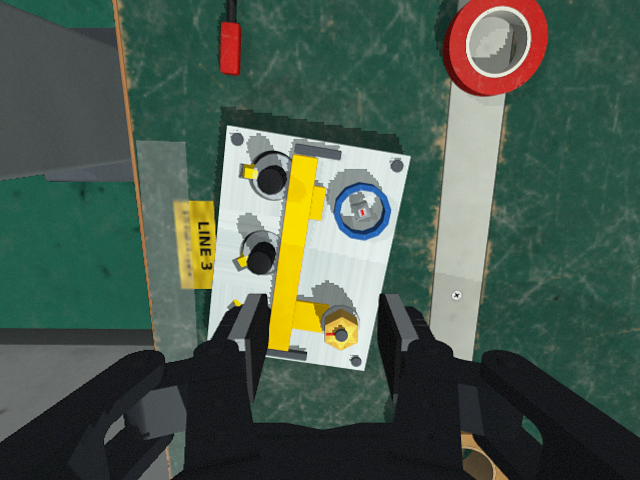

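Both discs sit flush and the keeper is at 15 mm. The screw is still at its tight angle, and the robot is clear of everything. Handing in.

```bash
python3 -c 'from workcell import bot; print(bot.job_done())'
```

```text
the job is handed in; nothing more can be done
None
```

The job is done and handed in at about 60 s, in the order you asked:

- **Opening:** I turned the clamp nut anticlockwise to its open stop in one grasp. The keeper edge read about 25.6 mm from the pocket line.
- **Inserts:** Only two steel inserts were on the bench, so I fitted those in pocket_1 and pocket_0 and left pocket_2 empty. I left the brown look-alike alone.
- **Closing:** I turned the clamp nut clockwise to its stop, tightened the lock screw clockwise with the T-key, and stood the key upright in its tray.

**Last checks:**
- Both discs sit flush with the block's top: 21.7 mm measured, 22 mm nominal.
- The keeper edge is 15 mm from the pocket line, which is closed.
- The T-key is upright in the tray, at the tray centre and about 70° round from its starting direction.
- The look-alike, marker, hex key and toggle clamp look unmoved.

**One disagreement:** no sharp rise in torque showed when the lock screw reached its stop. I turned the T-key 97° in all, more than the screw's travel and play allow, so it must have slipped over the head at the end.

I put the key back on and turned it again. The torque rose to about 0.22 N m, against 0.10 N m friction, and the screw did not move. Its angle in the images is about 1.1 rad, so I take it to be at its stop.

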